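# Guarded supply switch of the steriliser

## Task

Two guarded switch boxes stand on the worktop; work only the one with the round domed pilot lamp on its top, and leave the other (two square fuse caps) alone. Lift the lamp box's hinged guard with the back of a finger, from under its front lip, and while the guard rests on the finger push the toggle beneath it all the way over to the back; then draw the finger out and let the guard drop shut by itself. Do not pinch the guard or touch its top face, and do not move the loose things standing around.

Things in the scene. Friction and masses are not known exactly. Their poses are not given: they have to be found in the camera images.
- main_box: Fixed white box, 94x120 mm, deck 60 mm above the worktop. Origin on the worktop under the toggle's pivot; +x to its back (hinge side), -x its front (faces the robot), +y its left; spans x -36..+58, y -60..+60 mm. Guard and toggle centred on y -19. To be worked; told by a round domed pilot lamp (28 mm wide, 16 mm above the deck) at x +8, y +38. Stands right or left of the steriliser.
- main_guard (a joint): Guard of the lamp box: slippery grey flap 88 mm long, 64 wide, 3 thick, 60 g, on ears hinged low at the back. 0 = shut (level, middle 97 mm above the worktop, 35 mm free under it), grows as the front end rises, stop at 1.0 rad; falls shut by its own weight. Cheeks along both sides, 58 mm apart inside, hang 15 mm down from 22 mm behind the lip; the front is open.
- main_hinge (a point): Middle of the guard's hinge line: box frame x +36, y -19, z +74 mm (23 mm below the flap). Does not move.
- main_lip (a point): Middle of the guard's front edge, a round bar 6 mm thick along y that moves with the guard; shut, at box frame x -55, y -19, z +97 mm, 19 mm in front of the box's front face, so that a slanting finger can go in under it.
- main_toggle (a joint): Toggle of the lamp box: 0 = leans to the front (off, 0.42 rad from upright), 0.84 = leans to the back (on), stop at each end; friction holds it where it is left; about 1 N at its tip moves it.
- main_toggle_tip (a point): Top of the lamp box's toggle, a steel paddle 18 mm wide (y), 8 mm thick, 30 mm long from its pivot at box frame x -4, y -19, z +60 mm. Off: tip at x -16, z +87 mm; on: x +8, z +87 mm.
- aux_box: Fixed white box, 94x120 mm, deck 60 mm above the worktop. Origin on the worktop under the toggle's pivot; +x to its back (hinge side), -x its front (faces the robot), +y its left; spans x -36..+58, y -60..+60 mm. Guard and toggle centred on y -19. Same switch and guard, to be left alone; told by two square fuse caps (20x20 mm) at y +38.
- aux_lip (a point): Middle of the front edge of the other box's guard (shut).
- aux_toggle (a joint): Toggle of the other box, at rest anywhere between 0 (front) and 0.84 (back); to be left as it is.
- plaster_model: cream plaster tooth model, 48x60x29 mm, loose bystander on the worktop; origin at the centre of its underside
- dappen_1: small white waisted dish, 37x37x26 mm, loose bystander on the worktop; origin at the centre of its underside
- spore_test: small clear vial lying down, 48x10x10 mm, loose bystander on the worktop; origin at the centre of its underside
- indicator_tape: roll of tape lying flat, 69x68x20 mm, loose bystander on the worktop; origin at the centre of its underside

How it is judged (in metres and radians):
On the way, in this order (a step that is already met when the one before it is completed fails the run):
1. the guard is lifted (more than 0.25 rad) while the toggle is still at the front (value of joint main_guard above 0.25 rad and value of joint main_toggle below 0.35 rad), for 0.1 s.
2. the toggle is pushed over to the back with the guard still up (value of joint main_guard above 0.25 rad and value of joint main_toggle above 0.7 rad), for 0.1 s.
At the end, for the whole second after the job is handed in: The lamp box's toggle is all the way back (over 0.74 of 0.84 rad), its guard has dropped shut (under 0.05 rad), the other box's guard is shut (value of joint main_toggle above 0.74 rad and value of joint main_guard below 0.05 rad and distance of aux_lip from where it was at the start of the episode below 0.005 m); the robot touches nothing.
It fails at once if the guard's top face is touched (pinched, or pressed shut), or both its cheeks are squeezed (contact force between the fingers and main_guard_c6 above 0.3 N or (contact force between the fingers and main_guard_c2 above 0.3 N and contact force between the fingers and main_guard_c4 above 0.3 N)).
It fails at once if the other box is touched (contact force between any of the arm, the fingers and aux_box above 1 N).
It fails at once if a loose bystander is moved or lifted (15 mm) (distance of any of plaster_model, dappen_1, spore_test, indicator_tape from where it was at the start of the episode above 0.015 m).
It also fails if it takes over 38 s, if anything falls off the work surface, if the arm or the gripper's body presses on something with over 40 N, if the wrist force passes 120 N, or if a joint passes its speed limit or range.

## Robot

A 7-joint arm with a two-finger parallel gripper is mounted at the origin on a cart in front of the work surface, level with it; the furniture and walls round the work are solid. World frame = base frame: x ahead of the robot, y to its left, z up, the work surface at z = 0. Lengths are in mm, angles in rad, forces in N, time in s.
With the tool pointing down it reaches from about 400 to 875 mm from the base axis. Payload 4.4 kg.
Tool frame: the origin (TCP) lies midway between the tips of the shut fingers; the grasp point (between the pads) lies 19 mm behind it; z points along the fingers, y is the line along which they close (so a half turn about z gives the same grasp; the last joint's range is limited). The gripper opens to 85 mm and grips with 20 to 120 N. Pads are 22 mm wide; open, the fingers measure 114 mm over their backs; the gripper's body (76 mm by 85 mm) begins 54 mm behind the grasp point. The pads swing forward as they close: fully open they stand 13 mm farther back than shut.
Start: joints at [1.157, 0.628, 0.038, 1.517, -0.027, 0.996, -0.02], TCP at [221.568, -611.086, 231.313] pointing down, gripper open.
Joint ranges: [-3.06, 3.06], [-0.37, 2.12], [-1.25, 1.32], [0.18, 2.47], [-1.1, 4.24], [0.23, 1.98], [-2.94, 2.94]. Speed limits (rad/s): [2.57, 2.57, 3.14, 3.14, 3.14, 3.14, 3.14].

## Interface

Orientations are given as [roll, pitch, yaw] about the fixed x, y, z axes, in that order (R = Rz(yaw) Ry(pitch) Rx(roll)).
In Python, from cell import read_state, get_image, finish_job gives the robot as it stands.
- The arm moves only by the tool send_rows, never from a script. Its argument "series" is a list of rows, each an object of numbers: "ax", "ay", "az": the turn, a rotation vector about the tool's x, y, z in rad; "dx", "dy", "dz": the shift along the tool's x, y, z in cm; "hand": the closure, from 0 (fully open) to 1 (shut). In form: [{"ax": .., "ay": .., "az": .., "dx": .., "dy": .., "dz": .., "hand": ..}, ...]. A call has 1 to 10 rows; each row is the pose to reach, as a shift and turn from the pose commanded when the call began, along the tool's axes at that moment; what a row does not reach only later rows make up. A row lasts 1/10 s, in which the tool goes at most 50 mm and 8.59 degrees, less where a joint would pass 70% of its speed; a pose out of reach is approached as far as the arm can. A call with a gripper value outside its range is refused whole. The fingers move at their own pace and stop on an object; the grip force is fixed at half the most. Time passes only in rows, so rows that repeat a pose let the fingers close. It gives the time, the measured TCP pose, the force, the opening and the grip force at its end, in the units of the state.
- read_state(): the state, without advancing time (a new reading comes with each control period).
- get_image(name): name is "side" or "top" or "wrist"; returns a dict with "pixels" (480x640x3 uint8, red, green, blue), "mtx" (3x3 intrinsics, pixels), "k1" (the pictures are not rectified: a ray, as slopes to the right and down, at radius r is drawn at 1 + k1 r^2 times it, then the intrinsics apply), "R" (3x3) and "t" (3): a world point X has camera coordinates R X + t. Camera axes: x right, y down, z forward; pixel columns grow to the right and rows downward; lengths in mm; the calibration is good to about 2 mm. A picture is of the moment at which its call begins. There is no depth.
- finish_job(): hands the job in; it is judged then, once.
The state is a dict: "clock": time; "qpos": joint angles; "qd": joint speeds; "tau": joint torques, N m; "eef_pos": TCP position; "tool_rot": TCP orientation; "force": force on the tool from outside, world axes, zero at the start; "torque": the same for the moment, N m; "width": finger opening in mm; "gripper_force": force on a finger pad.
Only numpy, scipy, OpenCV 4.12 (cv2) and the standard library are available. Lean on these libraries where they do the work, as an engineer would, in place of code of your own. Each camera call takes 0.05 s, during which the arm holds its last target. There are 200 camera calls.

## Working session

There is one attempt and no reset: what is moved stays moved. The work goes in short steps, Python scripts to look and compute and a tool call to move; the robot and the scene stay as the last step left them, time stands still between calls to the robot, and variables do not carry over. Pictures are saved under pics/ and viewed, at most 10 in all, crops included, and the job is handed in when it is done.

Besides the shell and the picture viewer there is one more tool, called after ">>>" by a JSON object that holds its "op" and its "data", one argument or row to a line. send_rows: Moves the arm, as the interface text tells. Its arguments: {"type":"object","properties":{"series":{"type":"array","items":{"type":"object","properties":{"ax":{"type":"number"},"ay":{"type":"number"},"az":{"type":"number"},"dx":{"type":"number"},"dy":{"type":"number"},"dz":{"type":"number"},"hand":{"type":"number"}}}}},"required":["series"]}

```bash
mkdir -p pics
python3 - <<'E'
from cell import *
import cv2
print(read_state())
for n in("side","top"):
    im=get_image(n); cv2.imwrite(f"pics/{n}0.png",im["pixels"][:,:,::-1]); print(n,im["mtx"],im["k1"],im["R"],im["t"])
E
```

```text
{'clock': 0.0, 'qpos': array([ 1.15721762,  0.62932712,  0.03843022,  1.51835459, -0.02701069,
        0.99631391, -0.01997604]), 'qd': array([-0.00072667, -0.00088957, -0.00074683,  0.00235448,  0.0016639 ,
        0.001531  , -0.00252951]), 'tau': array([-1.29533702e-03, -5.63394964e+01,  1.22637894e+00, -1.93446386e+01,
        1.10674641e-02,  1.03942497e-02,  1.03308406e-05]), 'eef_pos': array([ 221.35184812, -610.48808995,  230.40548441]), 'tool_rot': array([-3.13970717e+00,  7.85165381e-06,  3.47806660e-01]), 'force': array([ 0.36906308, -0.21159249, -0.19630293]), 'torque': array([-0.02833503,  0.03012247,  0.01209435]), 'gripper_force': 0.0, 'width': 85.5194631143477}
side [[510.49906002   0.         313.74557585]
 [  0.         510.49906002 247.64207775]
 [  0.           0.           1.        ]] -0.00035458986670661044 [[ 0.99854973  0.04946806  0.02124487]
 [ 0.0417597  -0.46262899 -0.88556792]
 [-0.03397883  0.88517079 -0.46402383]] [-527.92286138  -15.94240785 1745.77172836]
top [[463.92089069   0.         325.75023439]
 [  0.         463.92089069 234.66890477]
 [  0.           0.           1.        ]] 0.00603966795849876 [[-5.52710324e-02 -9.98470986e-01 -8.96400973e-04]
 [-9.76648656e-01  5.42496725e-02 -2.07880677e-01]
 [ 2.07611454e-01 -1.06143108e-02 -9.78153782e-01]] [-106.32565553  537.19927234 1084.89080463]
```

View pics/side0.png

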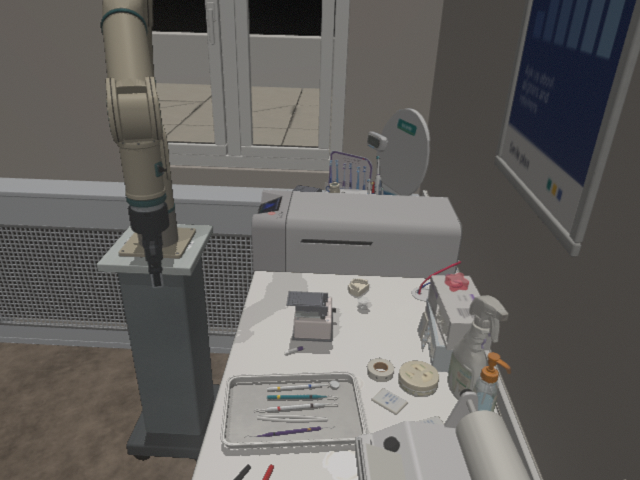

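View pics/top0.png

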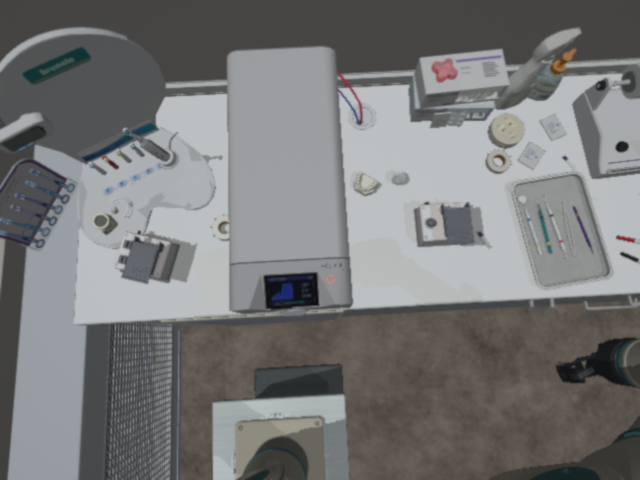

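The boxes are at about (448,224) right of the steriliser, and (148,258) left of it. I'll enlarge both.

Run:
```python
import cv2,numpy as np
t=cv2.imread("pics/top0.png")
a=cv2.resize(t[180:270,380:510],None,fx=6,fy=6,interpolation=cv2.INTER_CUBIC)[:, :780]
cv2.imwrite("pics/a.png",a)
b=cv2.resize(t[215:300,95:195],None,fx=4,fy=4,interpolation=cv2.INTER_CUBIC)
s=cv2.imread("pics/side0.png"); c=cv2.resize(s[270:360,270:370],None,fx=4,fy=4,interpolation=cv2.INTER_CUBIC)
b=cv2.copyMakeBorder(b,0,c.shape[0]-b.shape[0],0,0,cv2.BORDER_CONSTANT)
cv2.imwrite("pics/b.png",np.hstack([b,c]))
```

```text
(no output)
```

View pics/a.png

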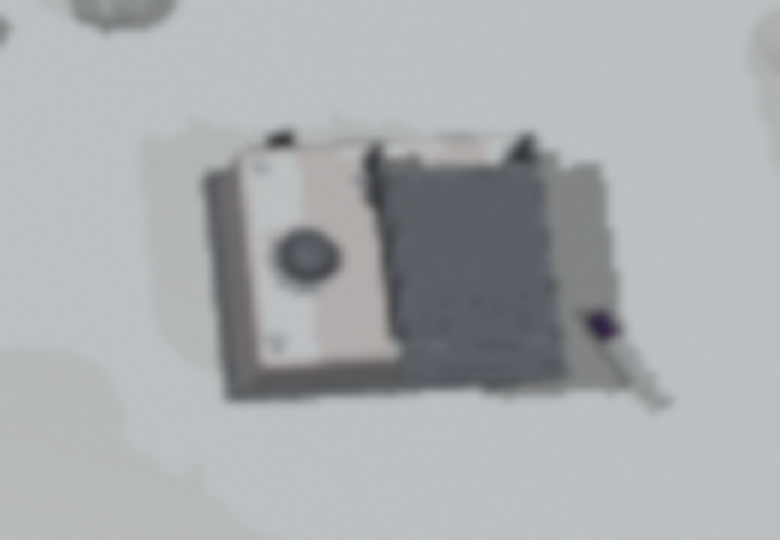

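View pics/b.png

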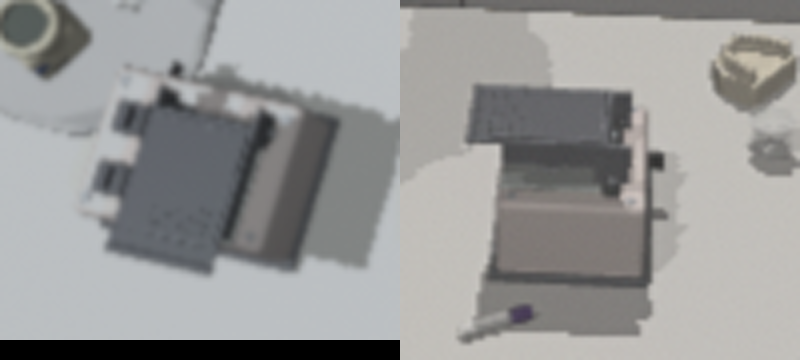

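The right-hand box has the round lamp (crop 308,255, i.e. full picture about 431,222); its guard is at pixel 448–475. The other box has two square caps. The vial lies close to the lamp box's right front. Next I'll fit the pose of the lamp box.

```bash
cat > h.py <<'E'
import numpy as np,cv2
from scipy.optimize import least_squares
from scipy.spatial.transform import Rotation as Ro
from cell import *
def proj(im,X):
    c=np.asarray(X,float)@im["R"].T+im["t"]; s=c[:,:2]/c[:,2:]; s=s*(1+im["k1"]*(s**2).sum(1,keepdims=True))
    return s@im["mtx"][:2,:2].T+im["mtx"][:2,2]
def back(im,uv,z):
    f=lambda p:(proj(im,[[p[0],p[1],z]])[0]-uv)
    return least_squares(f,[600,-200]).x
def box2w(p,X):
    X=np.asarray(X,float); c,s=np.cos(p[2]),np.sin(p[2])
    return np.c_[p[0]+c*X[:,0]-s*X[:,1],p[1]+s*X[:,0]+c*X[:,1],X[:,2]]
E
python3 - <<'E'
from h import *
T=get_image("top");S=get_image("side")
tp=[((58,60,60),(240,152)),((-36,60,60),(262,367)),((-58,-51,97),(568,378)),((8,38,76),(308,255)),((-58,13,97),(403,382))]
sp=[((-58,-51,97),(466,143)),((-58,13,97),(478,86)),((-36,-60,60),(497,205)),((58,-60,60),(642,208))]
tX=np.array([a for a,_ in tp]);tu=np.array([b for _,b in tp])/6+[380,180]
sX=np.array([a for a,_ in sp]);su=(np.array([b for _,b in sp])-[400,0])/4+[270,270]
for use in (3,1,2):
    f=lambda p:np.concatenate(([(proj(T,box2w(p,tX))-tu).ravel()] if use&1 else [])+([(proj(S,box2w(p,sX))-su).ravel()] if use&2 else []))
    r=least_squares(f,[600,-200,0]); print(use,r.x,r.fun.round(1))
for n,uv in (("vial a",(600,325)),("vial b",(662,400))): print(n,back(T,np.array(uv)/6+[380,180],5))
for n,uv in (("vial a",(525,312)),("vial b",(465,335))): print(n,back(S,(np.array(uv)-[400,0])/4+[270,270],5))
print("plaster",back(T,(366,183),15),"dappen",back(T,(400,178),13))
E
```

```text
3 [ 5.38387415e+02 -4.33063079e+02  2.03708425e-02] [-0.9 -1.5 -0.1 -0.4  0.1  0.4  0.5 -1.4  0.6  1.7 -0.9 -0.  -1.9  0.2
  0.  -0.7  1.7 -0.2]
1 [ 5.38115278e+02 -4.32729252e+02  3.04842311e-02] [-1.2 -1.2 -0.  -0.   0.2  0.3  0.3 -1.1  0.7  1.9]
2 [ 5.41074872e+02 -4.34792755e+02 -3.22852068e-02] [-0.8 -0.3 -0.6 -0.1 -0.1 -0.8  1.5  1. ]
vial a [ 520.71878855 -532.57576344]
vial b [ 486.75293883 -554.84780442]
vial a [ 524.07314166 -530.48467276]
vial b [ 489.43127492 -554.98130233]
plaster [ 671.24230002 -248.97947113] dappen [ 680.62020762 -339.21851939]
```

```bash
cat >> h.py <<'E'
def rel(pos,slant,yaw,s=None):
    """slant: degrees below horizontal of the finger; prints cm/rad row"""
    s=s or read_state(); R=Ro.from_euler('xyz',s["tool_rot"])
    T=Ro.from_euler('xyz',[np.pi,-np.radians(90-slant),yaw])
    print("d",(R.inv().apply(np.array(pos)-s["eef_pos"])/10).round(2),"a",(R.inv()*T).as_rotvec().round(3))
E
python3 -c "
from h import *
rel([400,-453,230],40,.02)"
```

```text
d [22.16 -8.74  0.08] a [-0.144  0.865  0.306]
```

>>> {"op": "send_rows", "data": {
  "series": [
    {"dx": 22.2, "dy": -8.7, "dz": 0, "ax": -0.144, "ay": 0.865, "az": 0.306, "hand": 1},
    {"dx": 22.2, "dy": -8.7, "dz": 0, "ax": -0.144, "ay": 0.865, "az": 0.306, "hand": 1},
    {"dx": 22.2, "dy": -8.7, "dz": 0, "ax": -0.144, "ay": 0.865, "az": 0.306, "hand": 1},
    {"dx": 22.2, "dy": -8.7, "dz": 0, "ax": -0.144, "ay": 0.865, "az": 0.306, "hand": 1},
    {"dx": 22.2, "dy": -8.7, "dz": 0, "ax": -0.144, "ay": 0.865, "az": 0.306, "hand": 1},
    {"dx": 22.2, "dy": -8.7, "dz": 0, "ax": -0.144, "ay": 0.865, "az": 0.306, "hand": 1},
    {"dx": 22.2, "dy": -8.7, "dz": 0, "ax": -0.144, "ay": 0.865, "az": 0.306, "hand": 1},
    {"dx": 22.2, "dy": -8.7, "dz": 0, "ax": -0.144, "ay": 0.865, "az": 0.306, "hand": 1},
    {"dx": 22.2, "dy": -8.7, "dz": 0, "ax": -0.144, "ay": 0.865, "az": 0.306, "hand": 1},
    {"dx": 22.2, "dy": -8.7, "dz": 0, "ax": -0.144, "ay": 0.865, "az": 0.306, "hand": 1}
  ]
}}

```text
clock: 1.2
eef_pos: [401.7, -453.8, 232.0]
tool_rot: [3.137, -0.873, 0.026]
force: [0.1, 0.8, 0.6]
width: -0.2
gripper_force: 0.0
```

Run:
```python
from h import *
print(read_state()["qpos"].round(2))
W=get_image("wrist"); cv2.imwrite("pics/w1.png",W["pixels"][:,:,::-1])
p=(538.4,-433,.0204)
print(proj(W,box2w(p,[(-58,-51,97),(-58,13,97),(8,38,76),(-36,60,60),(-36,-60,60),(-36,60,0),(-36,-60,0)])).round())
```

```text
[ 1.79  0.74 -0.86  2.08 -1.05  0.3   0.62]
[[363. 284.]
 [284. 284.]
 [263. 230.]
 [237. 280.]
 [368. 280.]
 [248. 306.]
 [362. 306.]]
```

View pics/w1.png

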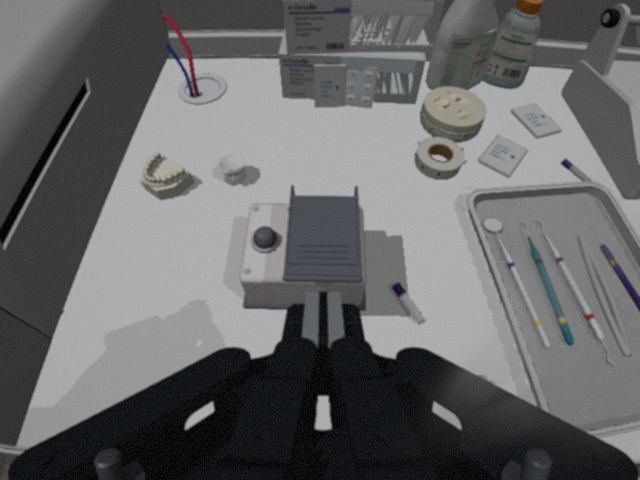

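The wrist view agrees with the estimate: lip corners at (285,278) and (361,280) against predictions of (284,284) and (363,284), lamp at (264,236), vial clear at (405,302). Next I move down in front of the lip with a 45° slant.

```bash
python3 -c "
from h import *
rel([446,-453,72],45,.02)"
```

```text
d [-9.420e+00 -1.000e-02  1.367e+01] a [ 0.001 -0.087  0.004]
```

>>> {"op": "send_rows", "data": {
  "series": [
    {"dx": -3, "dz": 4, "ay": -0.03, "hand": 1},
    {"dx": -6, "dz": 8, "ay": -0.06, "hand": 1},
    {"dx": -9.4, "dz": 13.7, "ay": -0.087, "hand": 1},
    {"dx": -9.4, "dz": 13.7, "ay": -0.087, "hand": 1},
    {"dx": -9.4, "dz": 13.7, "ay": -0.087, "hand": 1},
    {"dx": -9.4, "dz": 13.7, "ay": -0.087, "hand": 1},
    {"dx": -9.4, "dz": 13.7, "ay": -0.087, "hand": 1}
  ]
}}

```text
invalid input at $.series[0]: expected keys ax, ay, az, dx, dy, dz, hand
```

Run:
```python
from h import *
print(read_state()["qpos"].round(2))
S=get_image("side");W=get_image("wrist")
a=cv2.resize(S["pixels"][250:370,240:360,::-1],None,fx=4,fy=4,interpolation=cv2.INTER_CUBIC)
b=W["pixels"][0:480,160:480,::-1]
cv2.imwrite("pics/s2.png",np.hstack([a,b]))
p=(538.4,-433,.0204)
for I,o,k in((S,(240,250),4),(W,(160,0),1)):print(((proj(I,np.r_[box2w(p,[(-58,-51,97),(-58,13,97),(8,38,76),(-36,60,60),(-36,-60,60),(58,-60,60)]),[read_state()["eef_pos"]]])-o)*k).round().tolist())
```

```text
[ 1.79  0.74 -0.86  2.09 -1.05  0.3   0.62]
[[183.0, 223.0], [190.0, 167.0], [293.0, 176.0], [228.0, 177.0], [217.0, 282.0], [369.0, 287.0], [54.0, -1.0]]
[[203.0, 284.0], [124.0, 284.0], [103.0, 231.0], [78.0, 280.0], [208.0, 280.0], [203.0, 200.0], [162.0, 312.0]]
```

View pics/s2.png

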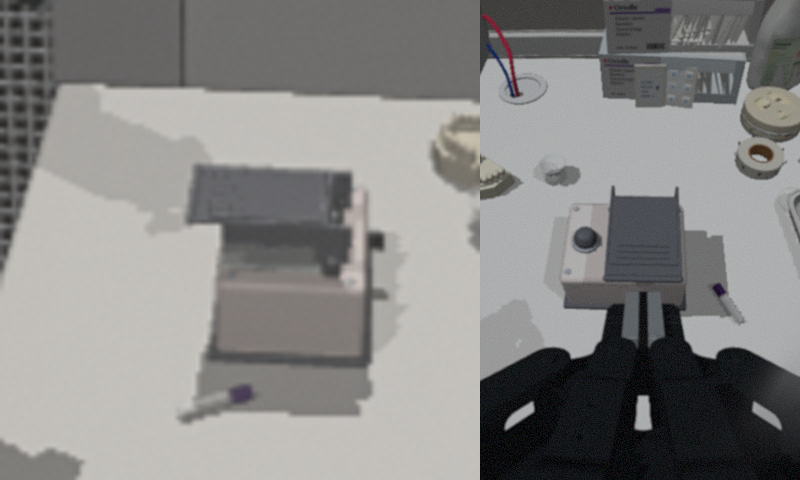

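The move was refused because every key must be present. The picture shows the arm still high, with the lip corners in the side crop at (187,223) and (195,167), within 2 mm of the prediction. Resending in full.

>>> {"op": "send_rows", "data": {
  "series": [
    {"dx": -3, "dy": 0, "dz": 4, "ax": 0, "ay": -0.03, "az": 0, "hand": 1},
    {"dx": -6, "dy": 0, "dz": 8, "ax": 0, "ay": -0.06, "az": 0, "hand": 1},
    {"dx": -9.4, "dy": 0, "dz": 13.7, "ax": 0, "ay": -0.087, "az": 0, "hand": 1},
    {"dx": -9.4, "dy": 0, "dz": 13.7, "ax": 0, "ay": -0.087, "az": 0, "hand": 1},
    {"dx": -9.4, "dy": 0, "dz": 13.7, "ax": 0, "ay": -0.087, "az": 0, "hand": 1},
    {"dx": -9.4, "dy": 0, "dz": 13.7, "ax": 0, "ay": -0.087, "az": 0, "hand": 1},
    {"dx": -9.4, "dy": 0, "dz": 13.7, "ax": 0, "ay": -0.087, "az": 0, "hand": 1}
  ]
}}

```text
clock: 2.05
eef_pos: [440.5, -479.9, 88.2]
tool_rot: [-3.09, -0.772, 0.024]
force: [-0.1, -0.7, 0.1]
width: -0.1
gripper_force: 0.0
```

Run:
```python
from h import *
s=read_state();print(s["qpos"].round(2),s["eef_pos"].round(1),s["tool_rot"].round(3))
S=get_image("side");W=get_image("wrist")
a=cv2.resize(S["pixels"][270:370,260:360,::-1],None,fx=4.8,fy=4.8,interpolation=cv2.INTER_CUBIC)
b=W["pixels"][0:480,160:480,::-1]
cv2.imwrite("pics/s3.png",np.hstack([a,b]))
p=(538.4,-433,.0204);e=s["eef_pos"];R=Ro.from_euler('xyz',s["tool_rot"])
for I,o,k in((S,(260,270),4.8),(W,(160,0),1)):print(((proj(I,np.r_[box2w(p,[(-58,-51,97),(-58,13,97),(8,38,76)]),[e,e+R.apply([11,0,0])]])-o)*k).round().tolist())
```

```text
[ 1.57  0.96 -0.67  1.96 -1.1   0.23  0.74] [ 440.5 -479.9   88.2] [-3.09  -0.772  0.024]
[[123.0, 171.0], [132.0, 104.0], [256.0, 116.0], [45.0, 176.0], [60.0, 164.0]]
[[179.0, 213.0], [34.0, 212.0], [27.0, 132.0], [162.0, 311.0], [161.0, 286.0]]
```

View pics/s3.png

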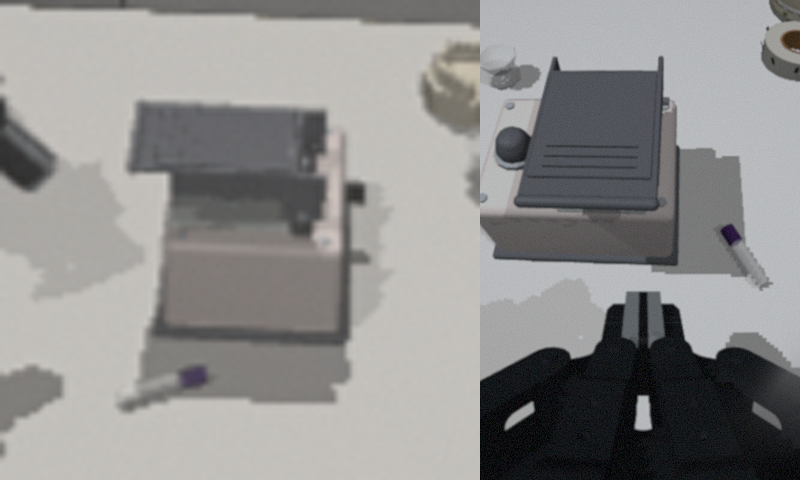

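Joints 5 and 6 are at their stops, so the tool stands 27 mm to the right of the target. The guard is untouched. I'll yaw the finger towards the arm's own azimuth to free the wrist.

```bash
python3 -c "
from h import *
rel([440,-433,85],48,-.3)"
```

```text
d [-0.15 -4.71  0.55] a [-0.272 -0.033  0.237]
```

>>> {"op": "send_rows", "data": {
  "series": [
    {"dx": 0, "dy": -2.5, "dz": 0, "ax": -0.136, "ay": -0.02, "az": 0.12, "hand": 1},
    {"dx": 0, "dy": -4.7, "dz": 0, "ax": -0.272, "ay": -0.033, "az": 0.237, "hand": 1},
    {"dx": 0, "dy": -4.7, "dz": 0, "ax": -0.272, "ay": -0.033, "az": 0.237, "hand": 1},
    {"dx": 0, "dy": -4.7, "dz": 0, "ax": -0.272, "ay": -0.033, "az": 0.237, "hand": 1},
    {"dx": 0, "dy": -4.7, "dz": 0, "ax": -0.272, "ay": -0.033, "az": 0.237, "hand": 1},
    {"dx": 0, "dy": -4.7, "dz": 0, "ax": -0.272, "ay": -0.033, "az": 0.237, "hand": 1},
    {"dx": 0, "dy": -4.7, "dz": 0, "ax": -0.272, "ay": -0.033, "az": 0.237, "hand": 1}
  ]
}}

```text
clock: 2.85
eef_pos: [428.1, -519.1, 174.6]
tool_rot: [-3.067, -0.669, -0.299]
force: [-0.1, -0.2, 0.2]
width: 0.4
gripper_force: 0.0
```

Run:
```python
from h import *
s=read_state();print(s["qpos"].round(2))
rel([440,-433,85],48,-.3)
```

```text
[ 1.43  0.7  -0.5   1.97 -1.1   0.23  0.3 ]
d [-6.65 -8.09  6.79] a [-0.076  0.064 -0.001]
```

The solver is local and stuck at the stops. I'll fit a kinematic model from the recorded poses and pick a good configuration from that.

```bash
cat > kin.py <<'E'
from h import *
import itertools
s=read_state()
D=[([1.15721762,.62932712,.03843022,1.51835459,-.02701069,.99631391,-.01997604],[221.35,-610.49,230.41],[-3.1397,0,.3478]),
([1.79,.74,-.86,2.085,-1.05,.3,.62],[401.7,-453.8,232],[3.137,-.873,.026]),
([1.57,.96,-.67,1.96,-1.1,.23,.74],[440.5,-479.9,88.2],[-3.09,-.772,.024]),
(list(s["qpos"]),s["eef_pos"],s["tool_rot"])]
def chain(q,sg,c1,c7):
    Z=lambda a:Ro.from_euler('z',a); Y=lambda a:Ro.from_euler('y',a)
    A=Z(sg[0]*q[0]+c1); B=A*Y(q[1]); B2=B*Z(sg[1]*q[2]); C=B2*Y(sg[4]*q[3]); C2=C*Z(sg[2]*q[4]); E=C2*Y(sg[5]*q[5]); F=E*Z(sg[3]*q[6]+c7)
    return A,B2,C2,F
if __name__=="__main__":
    best=[]
    for sg in itertools.product([1,-1],repeat=6):
      for c0 in (-.06,-2.36):
        for c70 in (0,1.57,3.14,-1.57):
          f=lambda p:np.concatenate([(chain(q,sg,*p)[3].inv()*Ro.from_euler('xyz',r)).as_rotvec() for q,_,r in D])
          r=least_squares(f,[c0,c70]); best.append((r.cost,sg,r.x))
    best.sort(key=lambda b:b[0])
    for b in best[:3]: print(b)
    sg,p=best[0][1],best[0][2]
    # pos = h*z + B2*(x,0,z) + C2*(x,0,z) + F*(0,0,L) + wrist offset
    M=[];v=[]
    for q,x,_ in D:
        A,B,C,F=[m.as_matrix() for m in chain(q,sg,*p)]
        M.append(np.c_[[0,0,1],B[:,0],B[:,2],C[:,0],C[:,2],F[:,2]]);v.append(x)
    M=np.vstack(M);v=np.concatenate(v)
    x,_,rk,sv=np.linalg.lstsq(M,v,rcond=None);print(x.round(1),rk,sv.round(2),(M@x-v).round(1))
E
python3 kin.py
```

```text
(np.float64(2.815926958973593e-05), (-1, -1, -1, -1, 1, 1), array([6.39734749e-04, 1.56956986e+00]))
(np.float64(2.8159269589738414e-05), (-1, -1, -1, -1, 1, 1), array([6.39735021e-04, 1.56956986e+00]))
(np.float64(2.815926958973984e-05), (-1, -1, -1, -1, 1, 1), array([6.39734927e-04, 1.56956986e+00]))
[321.6  37.3 534.9 -10.7 355.  314.6] 6 [3.81 2.55 1.63 0.5  0.3  0.12] [25.3 11.5  2.6  0.1 -6.9 -2.  -0.5  1.1 -0.8  3.   6.2  0.2]
```

```bash
cat > kin2.py <<'E'
from kin import *
SG=(-1,-1,-1,-1,1,1);P=(0,np.pi/2)
def cols(q):
    A,B,C,F=[m.as_matrix() for m in chain(q,SG,*P)]
    return np.c_[[0,0,1],A[:,1],B[:,0],B[:,1],B[:,2],C[:,0],C[:,1],C[:,2],F[:,0],F[:,2]]
M=np.vstack([cols(q) for q,_,_ in D]);v=np.concatenate([x for _,x,_ in D])
def fit(lam=.02):
    n=M.shape[1];pr=np.array([365,0,0,0,400,0,0,400,0,250.])
    w=np.array([.3,1,1,1,.3,1,1,.3,1,.3])*lam
    return np.linalg.lstsq(np.vstack([M,np.diag(w)]),np.r_[v,w*pr],rcond=None)[0]
if __name__=="__main__":
    x=fit();print(x.round(1),(M@x-v).round(1))
E
python3 kin2.py
```

```text
[339.2 -15.9   9.   -6.3 558.2  -5.8  -4.4 370.4  -1.6 357.8] [-0.  -0.   0.   0.3 -0.  -0.1 -1.   0.1  0.   0.8 -0.1  0.1]
```

```bash
cat > ik.py <<'E'
from kin2 import *
X=fit()
lo=np.array([-3.06,-.37,-1.25,.18,-1.1,.23,-2.94]);hi=np.array([3.06,2.12,1.32,2.47,4.24,1.98,2.94])
def fk(q): return cols(q)@X, chain(q,SG,*P)[3]
def ik(pos,slant,yaw,q0s,w=.03):
    T=Ro.from_euler('xyz',[np.pi,-np.radians(90-slant),yaw]);best=None
    def f(q):
        p,R=fk(q); return np.r_[(p-pos)/100,(R.inv()*T).as_rotvec(),w*np.clip(.15-np.minimum(q-lo,hi-q),0,9)]
    for q0 in q0s:
        r=least_squares(f,np.clip(q0,lo+.01,hi-.01),bounds=(lo,hi))
        if best is None or r.cost<best.cost: best=r
    return best
if __name__=="__main__":
    rng=np.random.default_rng(0)
    q0s=[D[0][0],D[1][0],D[3][0]]+list(rng.uniform(lo,hi,(12,7)))
    for pos in ([455,-445,75],[534,-455,76]):
      for sl in (45,52):
        for yaw in (0,-.3,-.5):
          r=ik(pos,sl,yaw,q0s);q=r.x;p,_=fk(q)
          print(pos,sl,yaw,"err",np.linalg.norm(p-pos).round(1),"mar",np.minimum(q-lo,hi-q).min().round(2),q.round(2))
E
python3 ik.py
```

```text
[455, -445, 75] 45 0 err 0.0 mar 0.1 [ 1.77  1.25 -1.15  2.1   2.02  0.33 -2.25]
[455, -445, 75] 45 -0.3 err 0.0 mar 0.21 [ 1.05  0.85 -0.09  2.26  3.8   0.72  1.62]
[455, -445, 75] 45 -0.5 err 0.0 mar 0.14 [ 1.52  1.14 -1.    2.33  2.67  0.86  2.79]
[455, -445, 75] 52 0 err 0.0 mar 0.14 [ 1.69  1.16 -1.11  2.06  1.75  0.37 -2.1 ]
[455, -445, 75] 52 -0.3 err 0.0 mar 0.27 [ 0.99  0.79 -0.06  2.2   3.89  0.52  1.45]
[455, -445, 75] 52 -0.5 err 0.0 mar 0.21 [ 0.89  0.79 -0.03  2.26  3.53  0.57  1.54]
[534, -455, 76] 45 0 err 0.0 mar 0.11 [ 1.62  1.26 -1.14  1.97  1.95  0.34 -2.25]
[534, -455, 76] 45 -0.3 err 0.0 mar 0.34 [0.8  0.86 0.1  2.13 3.87 0.71 1.34]
[534, -455, 76] 45 -0.5 err 0.0 mar 0.28 [0.7  0.86 0.11 2.19 3.53 0.72 1.4 ]
[534, -455, 76] 52 0 err 0.0 mar 0.15 [ 1.54  1.17 -1.1   1.92  1.65  0.38 -2.05]
[534, -455, 76] 52 -0.3 err 0.0 mar 0.15 [ 0.91  0.81 -0.12  2.04  3.85  0.38  1.38]
[534, -455, 76] 52 -0.5 err 0.0 mar 0.19 [ 1.06  0.86 -0.46  2.09  2.84  0.42  2.25]
```

A second wrist branch (j5≈3.85, j6≈0.7, j3≈0) reaches everything comfortably. I'll plan a transition to it high up, rolled half a turn.

```bash
cat > tr.py <<'E'
from ik import *
import json,sys
def ikr(pos,slant,yaw,q0,w=.03):
    T=Ro.from_euler('xyz',[np.pi,-np.radians(90-slant),yaw])*Ro.from_euler('z',np.pi)
    def f(q):
        p,R=fk(q); return np.r_[(p-pos)/100,(R.inv()*T).as_rotvec(),w*np.clip(.25-np.minimum(q-lo,hi-q),0,9)]
    return least_squares(f,np.clip(q0,lo+.01,hi-.01),bounds=(lo,hi))
if __name__=="__main__":
    for z,x in((200,440),(75,455),(76,534)):
      for yaw in (-.2,-.3,-.4):
        r=ikr([x,-440 if x<500 else -455,z],45,yaw,[.9,.8,0,2.2,3.8,.7,1.5-np.pi]); q=r.x
        print(z,x,yaw,r.cost.round(4),np.minimum(q-lo,hi-q).min().round(2),q.round(2))
    g=ikr([440,-440,220],45,-.3,[.9,.8,0,2.2,3.8,.7,-1.64]).x
    q0=read_state()["qpos"];N=30;pr=None
    np.save("g.npy",g)
    for i in range(N+1):
        q=q0+(g-q0)*i/N;p,R=fk(q)
        if i%3==0: print(i,p.round(),R.apply([0,0,1]).round(2),0 if pr is None else np.degrees((pr.inv()*R).magnitude()).round(1))
        pr=R
E
python3 tr.py
```

```text
200 440 -0.2 0.0 0.05 [ 1.47  0.65 -0.6   2.2   4.09  0.28 -1.7 ]
200 440 -0.3 0.0 0.21 [ 1.22  0.58 -0.29  2.25  4.01  0.44 -1.78]
200 440 -0.4 0.0 0.17 [ 1.13  0.56 -0.23  2.3   3.78  0.47 -1.68]
75 455 -0.2 0.0 0.25 [ 1.32  0.9  -0.42  2.22  3.73  0.52 -1.24]
75 455 -0.3 0.0 0.2 [ 1.52  1.04 -0.8   2.27  3.01  0.55 -0.51]
75 455 -0.4 0.0 0.16 [ 1.52  1.09 -0.91  2.31  2.81  0.71 -0.4 ]
76 534 -0.2 0.0 0.27 [ 0.96  0.87 -0.08  2.08  3.97  0.6  -1.71]
76 534 -0.3 0.0 0.34 [ 0.87  0.86  0.01  2.13  3.82  0.67 -1.71]
76 534 -0.4 0.0 0.31 [ 0.83  0.86 -0.    2.16  3.62  0.68 -1.65]
0 [ 429. -519.  175.] [ 0.61 -0.11 -0.78] 0
3 [ 392. -491.  151.] [ 0.51 -0.05 -0.86] 6.3
6 [ 348. -483.  131.] [ 0.38 -0.06 -0.92] 6.3
9 [ 306. -497.  122.] [ 0.25 -0.12 -0.96] 6.3
12 [ 280. -527.  127.] [ 0.17 -0.24 -0.95] 6.3
15 [ 276. -561.  144.] [ 0.16 -0.38 -0.91] 6.3
18 [ 296. -586.  169.] [ 0.22 -0.49 -0.84] 6.3
21 [ 336. -590.  195.] [ 0.34 -0.54 -0.77] 6.3
24 [ 383. -565.  216.] [ 0.49 -0.5  -0.71] 6.3
27 [ 423. -512.  225.] [ 0.61 -0.39 -0.69] 6.4
30 [ 440. -440.  220.] [ 0.68 -0.21 -0.71] 6.4
```

```bash
cat > rows.py <<'E'
from tr import *
def rows(n,tot):
    """rows from the present joints towards g: tot steps remain, print n, relative to the measured pose"""
    s=read_state();q0=s["qpos"];g=np.load("g.npy");p0,R0=fk(q0)
    print("now",q0.round(2),"model err",(p0-s["eef_pos"]).round(1))
    for i in range(1,n+1):
        p,R=fk(q0+(g-q0)*i/tot);print(*(R0.inv().apply(p-p0)/10).round(1),"|",*(R0.inv()*R).as_rotvec().round(2))
rows(int(sys.argv[1]),int(sys.argv[2]))
E
python3 rows.py 10 30
```

```text
now [ 1.43  0.7  -0.5   1.97 -1.1   0.23  0.3 ] model err [ 0.8 -0.1  0.1]
-1.6 -0.8 -0.1 | 0.02 -0.04 -0.1
-3.2 -1.4 -0.4 | 0.03 -0.09 -0.2
-4.9 -1.7 -0.7 | 0.05 -0.14 -0.3
-6.5 -1.8 -1.0 | 0.06 -0.18 -0.4
-8.1 -1.6 -1.5 | 0.07 -0.23 -0.5
-9.6 -1.2 -2.0 | 0.07 -0.28 -0.6
-10.9 -0.6 -2.5 | 0.07 -0.32 -0.7
-12.0 0.2 -3.1 | 0.07 -0.37 -0.8
-12.9 1.2 -3.7 | 0.07 -0.41 -0.9
-13.6 2.3 -4.2 | 0.06 -0.45 -1.0
```

>>> {"op": "send_rows", "data": {
  "series": [
    {"dx": -1.6, "dy": -0.8, "dz": -0.1, "ax": 0.02, "ay": -0.04, "az": -0.1, "hand": 1},
    {"dx": -3.2, "dy": -1.4, "dz": -0.4, "ax": 0.03, "ay": -0.09, "az": -0.2, "hand": 1},
    {"dx": -4.9, "dy": -1.7, "dz": -0.7, "ax": 0.05, "ay": -0.14, "az": -0.3, "hand": 1},
    {"dx": -6.5, "dy": -1.8, "dz": -1.0, "ax": 0.06, "ay": -0.18, "az": -0.4, "hand": 1},
    {"dx": -8.1, "dy": -1.6, "dz": -1.5, "ax": 0.07, "ay": -0.23, "az": -0.5, "hand": 1},
    {"dx": -9.6, "dy": -1.2, "dz": -2.0, "ax": 0.07, "ay": -0.28, "az": -0.6, "hand": 1},
    {"dx": -10.9, "dy": -0.6, "dz": -2.5, "ax": 0.07, "ay": -0.32, "az": -0.7, "hand": 1},
    {"dx": -12.0, "dy": 0.2, "dz": -3.1, "ax": 0.07, "ay": -0.37, "az": -0.8, "hand": 1},
    {"dx": -12.9, "dy": 1.2, "dz": -3.7, "ax": 0.07, "ay": -0.41, "az": -0.9, "hand": 1},
    {"dx": -13.6, "dy": 2.3, "dz": -4.2, "ax": 0.06, "ay": -0.45, "az": -1.0, "hand": 1}
  ]
}}

```text
clock: 3.85
eef_pos: [294.3, -504.7, 120.4]
tool_rot: [2.874, -0.066, 0.717]
force: [0.7, 0.1, 0.6]
width: 0.0
gripper_force: 0.0
```

```bash
python3 rows.py 10 20; python3 -c "
from h import *
s=read_state();print(s['eef_pos'],Ro.from_euler('xyz',s['tool_rot']).apply([0,0,1]))"
```

```text
now [ 1.08  0.61 -0.03  2.05 -0.41  0.26  0.59] model err [-0.  -0.1  0. ]
-1.2 -1.5 -0.1 | 0.04 -0.04 -0.1
-2.6 -2.5 -0.3 | 0.07 -0.07 -0.19
-4.1 -3.2 -0.6 | 0.09 -0.12 -0.29
-5.7 -3.3 -1.0 | 0.11 -0.16 -0.39
-7.1 -3.0 -1.3 | 0.11 -0.21 -0.49
-8.3 -2.2 -1.7 | 0.11 -0.26 -0.59
-9.2 -1.0 -2.2 | 0.09 -0.3 -0.69
-9.7 0.5 -2.6 | 0.07 -0.35 -0.79
-9.8 2.2 -3.0 | 0.03 -0.38 -0.89
-9.4 4.1 -3.5 | -0.01 -0.42 -1.0
[ 294.27553018 -504.69270837  120.44523279] [ 0.22153861 -0.15742965 -0.96235989]
```

>>> {"op": "send_rows", "data": {
  "series": [
    {"dx": -1.2, "dy": -1.5, "dz": -0.1, "ax": 0.04, "ay": -0.04, "az": -0.1, "hand": 1},
    {"dx": -2.6, "dy": -2.5, "dz": -0.3, "ax": 0.07, "ay": -0.07, "az": -0.19, "hand": 1},
    {"dx": -4.1, "dy": -3.2, "dz": -0.6, "ax": 0.09, "ay": -0.12, "az": -0.29, "hand": 1},
    {"dx": -5.7, "dy": -3.3, "dz": -1.0, "ax": 0.11, "ay": -0.16, "az": -0.39, "hand": 1},
    {"dx": -7.1, "dy": -3.0, "dz": -1.3, "ax": 0.11, "ay": -0.21, "az": -0.49, "hand": 1},
    {"dx": -8.3, "dy": -2.2, "dz": -1.7, "ax": 0.11, "ay": -0.26, "az": -0.59, "hand": 1},
    {"dx": -9.2, "dy": -1.0, "dz": -2.2, "ax": 0.09, "ay": -0.3, "az": -0.69, "hand": 1},
    {"dx": -9.7, "dy": 0.5, "dz": -2.6, "ax": 0.07, "ay": -0.35, "az": -0.79, "hand": 1},
    {"dx": -9.8, "dy": 2.2, "dz": -3.0, "ax": 0.03, "ay": -0.38, "az": -0.89, "hand": 1},
    {"dx": -9.4, "dy": 4.1, "dz": -3.5, "ax": -0.01, "ay": -0.42, "az": -1.0, "hand": 1}
  ]
}}

```text
clock: 4.85
eef_pos: [234.0, -581.1, 150.5]
tool_rot: [3.069, 0.406, 1.437]
force: [0.4, -0.0, -0.4]
width: -0.1
gripper_force: 0.0
```

```bash
python3 rows.py 10 20; python3 -c "
from h import *
s=read_state();print(s['eef_pos'],Ro.from_euler('xyz',s['tool_rot']).apply([0,0,1]))"
```

```text
now [ 0.63  0.67  0.63  2.06 -1.01  0.23  1.91] model err [ 0.1  0.  -0.3]
2.0 -1.7 0.3 | 0.04 0.05 -0.05
3.4 -3.5 0.4 | 0.08 0.09 -0.11
4.3 -5.2 0.5 | 0.12 0.12 -0.17
4.6 -6.8 0.5 | 0.16 0.13 -0.23
4.4 -8.1 0.4 | 0.19 0.12 -0.3
3.7 -9.0 0.5 | 0.21 0.11 -0.36
2.7 -9.3 0.5 | 0.22 0.08 -0.42
1.4 -9.1 0.6 | 0.22 0.04 -0.49
0.0 -8.2 0.6 | 0.21 -0.01 -0.55
-1.3 -6.6 0.6 | 0.18 -0.07 -0.61
[ 234.00280956 -581.10200326  150.45583513] [ 0.01946139 -0.4003784  -0.91614322]
```

```bash
cat > b0.py <<'E'
from ik import *
def ikd(pos,slant,yaw,q0,l,h,m=.05):
    d=Ro.from_euler('xyz',[np.pi,-np.radians(90-slant),yaw]).apply([0,0,1])
    def f(q):
        p,R=fk(q);return np.r_[(p-pos)/100,2*(R.apply([0,0,1])-d),.02*np.clip(.1-np.minimum(q-lo,hi-q),0,9)]
    return least_squares(f,np.clip(q0,l+.01,h-.01),bounds=(l,h))
if __name__=="__main__":
    h=hi.copy();h[4]=.9
    rng=np.random.default_rng(1)
    for pos in([455,-450,75],[534,-455,76]):
      for sl in(45,52,60):
        for yaw in(.4,.2,0,-.2,-.4,-.7):
            b=min((ikd(pos,sl,yaw,q0,lo,h) for q0 in [D[1][0],D[0][0]]+list(rng.uniform(lo,h,(6,7)))),key=lambda r:r.cost)
            print(pos,sl,yaw,round(b.cost,4),b.x.round(2) if b.cost<1e-4 else "-")
E
python3 b0.py
```

```text
[455, -450, 75] 45 0.4 0.0 [ 1.39  0.96 -0.42  1.81 -0.9   0.58  2.25]
[455, -450, 75] 45 0.2 0.0 [ 1.53  0.99 -0.66  1.95 -1.02  0.27  2.49]
[455, -450, 75] 45 0 0.0257 -
[455, -450, 75] 45 -0.2 0.1129 -
[455, -450, 75] 45 -0.4 0.2387 -
[455, -450, 75] 45 -0.7 0.3901 -
[455, -450, 75] 52 0.4 0.0 [ 1.18  0.88 -0.17  1.82 -1.    0.65  2.63]
[455, -450, 75] 52 0.2 0.0 [ 1.37  0.89 -0.48  1.93 -1.    0.32  2.46]
[455, -450, 75] 52 0 0.0107 -
[455, -450, 75] 52 -0.2 0.0611 -
[455, -450, 75] 52 -0.4 0.1339 -
[455, -450, 75] 52 -0.7 0.2155 -
[455, -450, 75] 60 0.4 0.0 [ 1.23  0.85 -0.36  1.8  -0.55  0.48  1.98]
[455, -450, 75] 60 0.2 0.0 [ 1.16  0.81 -0.26  1.9  -0.91  0.38  1.4 ]
[455, -450, 75] 60 0 0.0003 -
[455, -450, 75] 60 -0.2 0.0159 -
[455, -450, 75] 60 -0.4 0.0446 -
[455, -450, 75] 60 -0.7 0.0775 -
[534, -455, 76] 45 0.4 0.0 [ 1.33  1.01 -0.54  1.7  -0.73  0.51  2.18]
[534, -455, 76] 45 0.2 0.0 [ 1.38  1.   -0.63  1.84 -1.02  0.27  2.47]
[534, -455, 76] 45 0 0.0239 -
[534, -455, 76] 45 -0.2 0.1032 -
[534, -455, 76] 45 -0.4 0.2086 -
[534, -455, 76] 45 -0.7 0.3013 -
[534, -455, 76] 52 0.4 0.0 [ 1.24  0.95 -0.46  1.69 -0.62  0.5   2.2 ]
[534, -455, 76] 52 0.2 0.0 [ 1.2   0.9  -0.4   1.81 -1.    0.35  2.56]
[534, -455, 76] 52 0 0.0066 -
[534, -455, 76] 52 -0.2 0.0464 -
[534, -455, 76] 52 -0.4 0.1016 -
[534, -455, 76] 52 -0.7 0.1482 -
[534, -455, 76] 60 0.4 0.0 [ 0.88  0.87  0.05  1.67 -0.94  0.69  2.47]
[534, -455, 76] 60 0.2 0.0 [ 1.08  0.86 -0.33  1.77 -0.65  0.36  2.84]
[534, -455, 76] 60 0 0.0 [ 1.01  0.82 -0.24  1.85 -1.03  0.26  2.47]
[534, -455, 76] 60 -0.2 0.006 -
[534, -455, 76] 60 -0.4 0.0228 -
[534, -455, 76] 60 -0.7 0.0385 -
```

The original branch reaches everything if the finger is yawed to the left (+0.35). I'll use that with a 48° slant.

```bash
python3 -c "
from h import *
rel([430,-480,160],48,.35)"
```

```text
d [11.22 18.46 -4.54] a [-0.128  0.978  1.163]
```

>>> {"op": "send_rows", "data": {
  "series": [
    {"dx": 1.1, "dy": 1.8, "dz": -0.5, "ax": -0.013, "ay": 0.098, "az": 0.116, "hand": 1},
    {"dx": 2.2, "dy": 3.7, "dz": -0.9, "ax": -0.026, "ay": 0.196, "az": 0.233, "hand": 1},
    {"dx": 3.4, "dy": 5.5, "dz": -1.4, "ax": -0.038, "ay": 0.293, "az": 0.349, "hand": 1},
    {"dx": 4.5, "dy": 7.4, "dz": -1.8, "ax": -0.051, "ay": 0.391, "az": 0.465, "hand": 1},
    {"dx": 5.6, "dy": 9.2, "dz": -2.3, "ax": -0.064, "ay": 0.489, "az": 0.58, "hand": 1},
    {"dx": 6.7, "dy": 11.1, "dz": -2.7, "ax": -0.077, "ay": 0.587, "az": 0.698, "hand": 1},
    {"dx": 7.9, "dy": 12.9, "dz": -3.2, "ax": -0.09, "ay": 0.685, "az": 0.814, "hand": 1},
    {"dx": 9.0, "dy": 14.8, "dz": -3.6, "ax": -0.102, "ay": 0.782, "az": 0.93, "hand": 1},
    {"dx": 10.1, "dy": 16.6, "dz": -4.1, "ax": -0.115, "ay": 0.88, "az": 1.047, "hand": 1},
    {"dx": 11.2, "dy": 18.5, "dz": -4.5, "ax": -0.128, "ay": 0.978, "az": 1.163, "hand": 1}
  ]
}}

```text
clock: 5.85
eef_pos: [431.8, -480.6, 160.5]
tool_rot: [3.129, -0.721, 0.37]
force: [-0.2, 0.5, -2.9]
width: 0.1
gripper_force: 0.0
```

```bash
python3 -c "
from h import *
print(read_state()['qpos'].round(2))
rel([430,-480,160],48,.35)
rel([445,-478,72],48,.35)"
```

```text
[ 1.1   0.77  0.09  1.79 -1.09  0.92  0.81]
d [-0.14 -0.12 -0.06] a [-0.     0.011  0.015]
d [-4.85  0.14  7.53] a [-0.     0.011  0.015]
```

>>> {"op": "send_rows", "data": {
  "series": [
    {"dx": -1.2, "dy": 0, "dz": 1.9, "ax": 0, "ay": 0, "az": 0, "hand": 1},
    {"dx": -2.4, "dy": 0, "dz": 3.8, "ax": 0, "ay": 0, "az": 0, "hand": 1},
    {"dx": -3.6, "dy": 0.1, "dz": 5.7, "ax": 0, "ay": 0, "az": 0, "hand": 1},
    {"dx": -4.9, "dy": 0.1, "dz": 7.5, "ax": 0, "ay": 0.011, "az": 0.015, "hand": 1},
    {"dx": -4.9, "dy": 0.1, "dz": 7.5, "ax": 0, "ay": 0.011, "az": 0.015, "hand": 1}
  ]
}}

```text
clock: 6.35
eef_pos: [441.9, -477.0, 68.7]
tool_rot: [-3.136, -0.73, 0.348]
force: [-0.6, 0.0, 0.5]
width: 0.3
gripper_force: 0.0
```

Run:
```python
from h import *
s=read_state();print(s["qpos"].round(2),s["eef_pos"].round(1),s["tool_rot"].round(3))
S=get_image("side");W=get_image("wrist")
a=cv2.resize(S["pixels"][270:370,260:360,::-1],None,fx=4.8,fy=4.8,interpolation=cv2.INTER_CUBIC)
b=W["pixels"][0:480,160:480,::-1]
cv2.imwrite("pics/s4.png",np.hstack([a,b]))
p=(538.4,-433,.0204);e=s["eef_pos"];R=Ro.from_euler('xyz',s["tool_rot"])
for I,o,k in((S,(260,270),4.8),(W,(160,0),1)):print(((proj(I,np.r_[box2w(p,[(-58,-51,97),(-58,13,97),(-55,-19,97)]),[e,e+R.apply([11,0,0])]])-o)*k).round().tolist())
```

```text
[ 1.23  0.92 -0.15  1.8  -1.09  0.71  0.88] [ 441.9 -477.    68.7] [-3.136 -0.73   0.348]
[[123.0, 171.0], [132.0, 104.0], [134.0, 137.0], [49.0, 204.0], [64.0, 190.0]]
[[216.0, 206.0], [63.0, 162.0], [140.0, 177.0], [160.0, 314.0], [160.0, 289.0]]
```

View pics/s4.png

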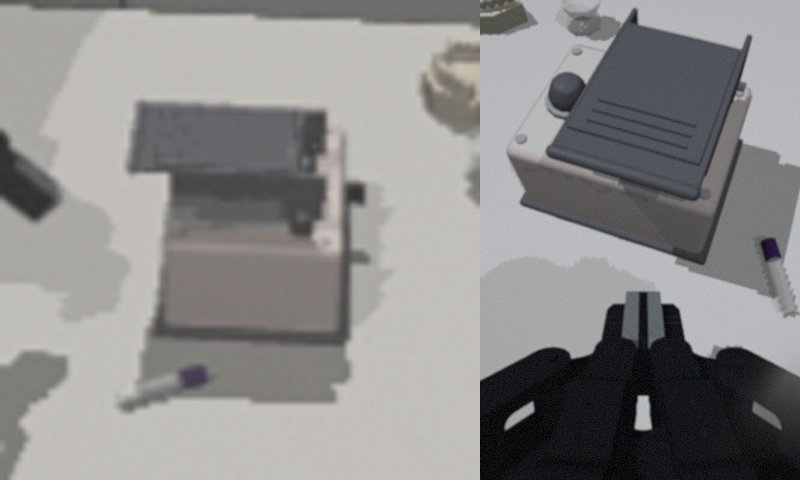

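The finger stands in front of the lip: tip corner at crop (60,190), lip at (127,170) and (137,103). That puts the box about 3 mm farther than estimated, so I take x=541. Next come insertion and lift.

```bash
python3 -c "
from h import *
rel([499.8,-463.5,72],48,.35)
rel([501.8,-462.8,101],48,.35)"
```

```text
d [4.33 0.57 3.87] a [-0.001  0.002  0.003]
d [6.42 0.58 1.86] a [-0.001  0.002  0.003]
```

>>> {"op": "send_rows", "data": {
  "series": [
    {"dx": 0.7, "dy": 0.1, "dz": 0.6, "ax": 0, "ay": 0, "az": 0, "hand": 1},
    {"dx": 1.4, "dy": 0.2, "dz": 1.3, "ax": 0, "ay": 0, "az": 0, "hand": 1},
    {"dx": 2.2, "dy": 0.3, "dz": 1.9, "ax": 0, "ay": 0, "az": 0, "hand": 1},
    {"dx": 2.9, "dy": 0.4, "dz": 2.6, "ax": 0, "ay": 0, "az": 0, "hand": 1},
    {"dx": 3.6, "dy": 0.5, "dz": 3.2, "ax": 0, "ay": 0, "az": 0, "hand": 1},
    {"dx": 4.3, "dy": 0.6, "dz": 3.9, "ax": 0, "ay": 0, "az": 0, "hand": 1},
    {"dx": 4.3, "dy": 0.6, "dz": 3.9, "ax": 0, "ay": 0, "az": 0, "hand": 1}
  ]
}}

```text
clock: 7.15
eef_pos: [500.6, -463.8, 71.8]
tool_rot: [3.137, -0.728, 0.357]
force: [-2.9, -0.2, 0.9]
width: -0.1
gripper_force: 0.1
```

```bash
cat > look.py <<'E'
from h import *
n=sys.argv[1] if (sys:=__import__("sys")) else 0
s=read_state();print(s["qpos"].round(2),s["eef_pos"].round(1),s["force"].round(1))
S=get_image("side");W=get_image("wrist")
a=cv2.resize(S["pixels"][270:370,260:360,::-1],None,fx=4.8,fy=4.8,interpolation=cv2.INTER_CUBIC)
cv2.imwrite(f"pics/{n}.png",np.hstack([a,W["pixels"][0:480,160:480,::-1]]))
E
python3 look.py s5; python3 -c "
from h import *
rel([501.8,-462.8,101],48,.35)"
```

```text
[ 1.17  0.92 -0.21  1.76 -1.09  0.63  0.8 ] [ 500.6 -463.8   71.8] [-2.9 -0.2  0.9]
d [ 2.04 -0.01 -2.07] a [-0.001  0.004  0.005]
```

View pics/s5.png

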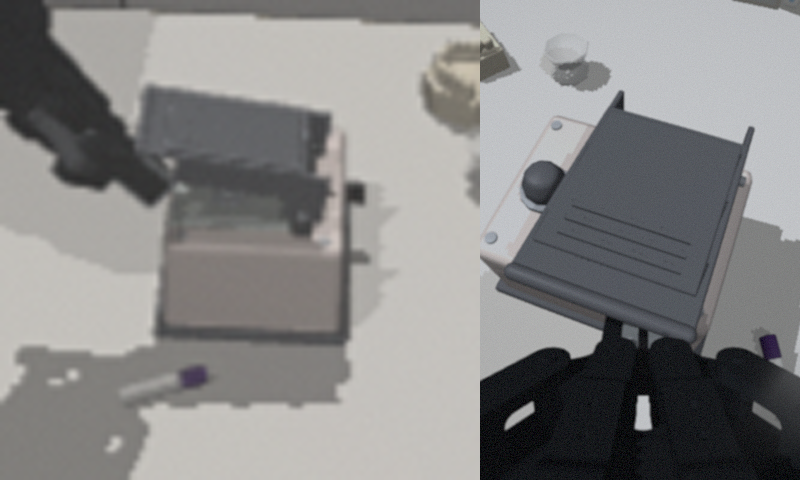

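The finger is under the lip and the guard is slightly raised: tip at crop (168,195), lip end now at (145,88). Raising it.

>>> {"op": "send_rows", "data": {
  "series": [
    {"dx": 0.4, "dy": 0, "dz": -0.5, "ax": 0, "ay": 0, "az": 0, "hand": 1},
    {"dx": 0.8, "dy": 0, "dz": -0.9, "ax": 0, "ay": 0, "az": 0, "hand": 1},
    {"dx": 1.3, "dy": 0, "dz": -1.3, "ax": 0, "ay": 0, "az": 0, "hand": 1},
    {"dx": 1.7, "dy": 0, "dz": -1.7, "ax": 0, "ay": 0, "az": 0, "hand": 1},
    {"dx": 2.0, "dy": 0, "dz": -2.1, "ax": 0, "ay": 0, "az": 0, "hand": 1},
    {"dx": 2.0, "dy": 0, "dz": -2.1, "ax": 0, "ay": 0, "az": 0, "hand": 1},
    {"dx": 2.0, "dy": 0, "dz": -2.1, "ax": 0, "ay": 0, "az": 0, "hand": 1},
    {"dx": 2.0, "dy": 0, "dz": -2.1, "ax": 0, "ay": 0, "az": 0, "hand": 1}
  ]
}}

```text
clock: 8.05
eef_pos: [501.3, -463.4, 100.9]
tool_rot: [3.138, -0.73, 0.356]
force: [-0.3, -0.6, -0.1]
width: -0.2
gripper_force: 0.1
```

Run:
```python
from h import *
S=get_image("side");print(read_state()["qpos"].round(2),read_state()["force"])
cv2.imwrite("pics/s6.png",cv2.resize(S["pixels"][280:350,270:370,::-1],None,fx=8,fy=8,interpolation=cv2.INTER_CUBIC))
# dark-flap silhouette: predicted lip right/left end for several guard angles (full pixel)
for th in(.2,.25,.3,.35,.4,.45):
    c,s=np.cos(th),np.sin(th); x=36-91*c+23*s; z=74+91*s+23*c
    print(th,proj(S,box2w((541,-433,.02),[(x-3*c,-51,z),(x-3*c,13,z)])).round(1).tolist())
g=cv2.cvtColor(S["pixels"],cv2.COLOR_RGB2GRAY)
for u in range(288,304,2): print(u,"first dark row from 275:",[r for r in range(275,320) if g[r,u]<110][:1])
rel([505,-462,75],48,.35); rel([537,-450,75],48,.35)
```

```text
[ 1.16  0.88 -0.19  1.76 -1.06  0.67  0.75] [-0.70637631  0.14781006  0.07317739]
0.2 [[289.3, 299.8], [291.1, 285.9]]
0.25 [[290.2, 298.4], [291.9, 284.6]]
0.3 [[291.2, 297.0], [292.9, 283.2]]
0.35 [[292.2, 295.7], [293.9, 282.0]]
0.4 [[293.4, 294.4], [295.0, 280.7]]
0.45 [[294.6, 293.2], [296.2, 279.5]]
288 first dark row from 275: [289]
290 first dark row from 275: [291]
292 first dark row from 275: [292]
294 first dark row from 275: [283]
296 first dark row from 275: [283]
298 first dark row from 275: [284]
300 first dark row from 275: [284]
302 first dark row from 275: [285]
d [-1.43 -0.    2.19] a [-0.     0.003  0.005]
d [ 1.12 -0.02  4.47] a [-0.     0.003  0.005]
```

The lip corner is at about (294,283), so the guard is at about 0.32 rad. I'll go a bit higher for margin, hold, then lower in front of the toggle.

>>> {"op": "send_rows", "data": {
  "series": [
    {"dx": 0.3, "dy": 0, "dz": -0.3, "ax": 0, "ay": 0, "az": 0, "hand": 1},
    {"dx": 0.5, "dy": 0, "dz": -0.6, "ax": 0, "ay": 0, "az": 0, "hand": 1},
    {"dx": 0.5, "dy": 0, "dz": -0.6, "ax": 0, "ay": 0, "az": 0, "hand": 1},
    {"dx": 0.5, "dy": 0, "dz": -0.6, "ax": 0, "ay": 0, "az": 0, "hand": 1},
    {"dx": 0.5, "dy": 0, "dz": -0.6, "ax": 0, "ay": 0, "az": 0, "hand": 1},
    {"dx": 0, "dy": 0, "dz": 0, "ax": 0, "ay": 0, "az": 0, "hand": 1},
    {"dx": -0.5, "dy": 0, "dz": 0.7, "ax": 0, "ay": 0, "az": 0, "hand": 1},
    {"dx": -1.0, "dy": 0, "dz": 1.4, "ax": 0, "ay": 0, "az": 0, "hand": 1},
    {"dx": -1.4, "dy": 0, "dz": 2.2, "ax": 0, "ay": 0, "az": 0, "hand": 1},
    {"dx": -1.4, "dy": 0, "dz": 2.2, "ax": 0, "ay": 0, "az": 0, "hand": 1}
  ]
}}

```text
clock: 9.1
eef_pos: [501.3, -462.3, 71.9]
tool_rot: [-3.141, -0.725, 0.351]
force: [-11.3, 0.4, 4.4]
width: -0.1
gripper_force: 0.1
```

```bash
python3 -c "
from h import *
print(read_state()['qpos'].round(2),read_state()['force'])
rel([537,-450,75],48,.35)"
```

```text
[ 1.19  0.93 -0.23  1.77 -1.06  0.61  0.77] [-11.28327245   0.41292333   4.43211006]
d [3.04 0.08 2.27] a [-0.002  0.008  0.001]
```

The force (−11, 0, +4) points along the hinge-to-lip line. So the lip is catching on the step of the finger's knuckle, about 34 mm behind the tip. A shallower slant would let the step slide under the lip, so I'll check reach.

Run:
```python
from b0 import *
h=hi.copy();h[4]=.9
s=read_state();q0=s["qpos"]
for pos in([495,-466,74],[502,-464,101],[537,-450,78]):
  for sl in(32,36,40):
    for yaw in(.35,.45,.55):
      b=min((ikd(pos,sl,yaw,q,lo,h) for q in (q0,D[1][0])),key=lambda r:r.cost)
      print(pos,sl,yaw,round(b.cost,4),b.x.round(2) if b.cost<1e-4 else "-")
```

```text
[495, -466, 74] 32 0.35 0.0 [ 1.63  1.21 -0.8   1.76 -0.66  0.45  2.31]
[495, -466, 74] 32 0.45 0.0 [ 1.41  1.1  -0.41  1.67 -1.    0.79  1.26]
[495, -466, 74] 32 0.55 0.0 [ 1.54  1.2  -0.69  1.58 -0.54  0.74  1.81]
[495, -466, 74] 36 0.35 0.0 [ 1.46  1.07 -0.53  1.76 -1.    0.59 -0.98]
[495, -466, 74] 36 0.45 0.0 [ 1.36  1.05 -0.36  1.69 -1.    0.77  1.7 ]
[495, -466, 74] 36 0.55 0.0 [ 1.51  1.15 -0.66  1.59 -0.52  0.72  1.85]
[495, -466, 74] 40 0.35 0.0 [ 1.45  1.04 -0.55  1.77 -0.9   0.52  2.27]
[495, -466, 74] 40 0.45 0.0 [ 1.3   1.01 -0.31  1.7  -1.    0.76  2.1 ]
[495, -466, 74] 40 0.55 0.0 [ 1.44  1.09 -0.57  1.61 -0.58  0.71  1.57]
[502, -464, 101] 32 0.35 0.0 [ 1.58  1.13 -0.73  1.76 -0.82  0.52  2.35]
[502, -464, 101] 32 0.45 0.0 [ 1.5   1.1  -0.6   1.68 -0.82  0.7   2.  ]
[502, -464, 101] 32 0.55 0.0 [ 1.55  1.17 -0.73  1.58 -0.52  0.75  2.22]
[502, -464, 101] 36 0.35 0.0 [ 1.53  1.07 -0.67  1.77 -0.82  0.51  2.31]
[502, -464, 101] 36 0.45 0.0 [ 1.43  1.04 -0.5   1.69 -0.86  0.71  2.07]
[502, -464, 101] 36 0.55 0.0 [ 1.51  1.11 -0.68  1.6  -0.51  0.73  2.02]
[502, -464, 10
[... 152 characters left out ...]
0.55 0.0 [ 1.4   1.03 -0.52  1.61 -0.66  0.76  2.35]
[537, -450, 78] 32 0.35 0.0 [ 1.47  1.14 -0.65  1.74 -1.    0.52 -0.83]
[537, -450, 78] 32 0.45 0.0 [ 1.43  1.13 -0.59  1.67 -0.88  0.65  1.76]
[537, -450, 78] 32 0.55 0.0 [ 1.43  1.16 -0.6   1.58 -0.71  0.75  1.84]
[537, -450, 78] 36 0.35 0.0 [ 1.49  1.13 -0.72  1.76 -0.8   0.42  1.61]
[537, -450, 78] 36 0.45 0.0 [ 1.42  1.11 -0.61  1.67 -0.79  0.59  1.18]
[537, -450, 78] 36 0.55 0.0 [ 1.22  1.06 -0.26  1.59 -1.    0.89  0.69]
[537, -450, 78] 40 0.35 0.0 [ 1.46  1.09 -0.7   1.76 -0.71  0.4   2.24]
[537, -450, 78] 40 0.45 0.0 [ 1.37  1.06 -0.56  1.68 -0.77  0.58  1.81]
[537, -450, 78] 40 0.55 0.0 [ 1.42  1.12 -0.67  1.59 -0.48  0.64  1.64]
```

```bash
python3 -c "
from h import *
rel([482,-472,72],34,.4)"
```

```text
d [-1.59  0.25 -1.43] a [ 0.036  0.252 -0.032]
```

>>> {"op": "send_rows", "data": {
  "series": [
    {"dx": -0.8, "dy": 0.1, "dz": -0.8, "ax": 0, "ay": 0, "az": 0, "hand": 1},
    {"dx": -1.6, "dy": 0.2, "dz": -1.4, "ax": 0.01, "ay": 0.1, "az": -0.01, "hand": 1},
    {"dx": -1.6, "dy": 0.2, "dz": -1.4, "ax": 0.036, "ay": 0.2, "az": -0.032, "hand": 1},
    {"dx": -1.6, "dy": 0.2, "dz": -1.4, "ax": 0.036, "ay": 0.252, "az": -0.032, "hand": 1},
    {"dx": -1.6, "dy": 0.2, "dz": -1.4, "ax": 0.036, "ay": 0.252, "az": -0.032, "hand": 1}
  ]
}}

```text
clock: 9.6
eef_pos: [483.4, -473.0, 72.3]
tool_rot: [3.141, -0.981, 0.397]
force: [0.0, -0.1, -0.6]
width: 0.4
gripper_force: 0.0
```

```bash
python3 -c "
from h import *
s=read_state();print(s['qpos'].round(2),s['force'].round(1))
rel([509,-462,74],34,.4)
rel([505,-463,105],34,.4)"
```

```text
[ 1.41  1.07 -0.4   1.72 -1.05  0.75  0.96] [ 0.  -0.1 -0.6]
d [ 1.69 -0.03  2.22] a [ 0.003 -0.004 -0.002]
d [ 4.04 -0.09  0.16] a [ 0.003 -0.004 -0.002]
```

>>> {"op": "send_rows", "data": {
  "series": [
    {"dx": 0.5, "dy": 0, "dz": 0.7, "ax": 0, "ay": 0, "az": 0, "hand": 1},
    {"dx": 1.1, "dy": 0, "dz": 1.4, "ax": 0, "ay": 0, "az": 0, "hand": 1},
    {"dx": 1.8, "dy": -0.1, "dz": 1.1, "ax": 0, "ay": 0, "az": 0, "hand": 1},
    {"dx": 2.6, "dy": -0.1, "dz": 0.8, "ax": 0, "ay": 0, "az": 0, "hand": 1},
    {"dx": 3.3, "dy": -0.1, "dz": 0.5, "ax": 0, "ay": 0, "az": 0, "hand": 1},
    {"dx": 4.0, "dy": -0.1, "dz": 0.2, "ax": 0, "ay": 0, "az": 0, "hand": 1},
    {"dx": 4.0, "dy": -0.1, "dz": 0.2, "ax": 0, "ay": 0, "az": 0, "hand": 1},
    {"dx": 4.0, "dy": -0.1, "dz": 0.2, "ax": 0, "ay": 0, "az": 0, "hand": 1},
    {"dx": 4.0, "dy": -0.1, "dz": 0.2, "ax": 0, "ay": 0, "az": 0, "hand": 1}
  ]
}}

```text
clock: 10.5
eef_pos: [507.4, -461.0, 107.0]
tool_rot: [3.135, -0.981, 0.407]
force: [-1.3, -0.2, -1.1]
width: -0.2
gripper_force: 0.1
```

```bash
cat > ang.py <<'E'
from h import *
S=get_image("side");s=read_state();print(s["qpos"].round(2),s["force"].round(1))
g=cv2.cvtColor(S["pixels"],cv2.COLOR_RGB2GRAY)
for th in(0,.1,.2,.3,.4,.5):
    c,sn=np.cos(th),np.sin(th);rot=lambda x,z:(36+x*c+z*sn,74-x*sn+z*c)
    L=[rot(-94,24.5),rot(-50,24.5),rot(-20,24.5)]
    print(th,proj(S,box2w((541,-433,.02),[(x,13,z) for x,z in L])).round(1).tolist())
print({u:[r for r in range(270,320) if g[r,u]<110][:1] for u in range(294,330,3)})
E
python3 ang.py;python3 -c "
from h import *
rel([509,-462,74],34,.4)"
```

```text
[ 1.39  1.02 -0.43  1.73 -1.06  0.73  0.9 ] [-0.1  1.1  0.4]
0 [[288.6, 291.2], [305.7, 291.8], [317.4, 292.2]]
0.1 [[289.7, 288.2], [306.8, 290.2], [318.4, 291.6]]
0.2 [[291.2, 285.3], [308.0, 288.7], [319.5, 291.1]]
0.3 [[293.1, 282.5], [309.5, 287.4], [320.6, 290.7]]
0.4 [[295.2, 279.9], [311.1, 286.1], [321.8, 290.4]]
0.5 [[297.7, 277.4], [312.8, 285.0], [323.0, 290.2]]
{294: [270], 297: [270], 300: [270], 303: [270], 306: [270], 309: [270], 312: [271], 315: [271], 318: [270], 321: [271], 324: [271], 327: [271]}
d [-2.67  0.14  1.92] a [ 0.001 -0.004  0.003]
```

```bash
sed -i 's/range(270,320)/range(276,320)/' ang.py; python3 ang.py | tail -1
```

```text
{294: [288], 297: [282], 300: [284], 303: [285], 306: [286], 309: [287], 312: [288], 315: [289], 318: [291], 321: [292], 324: [293], 327: [294]}
```

The guard is at about 0.4 rad. Lowering in front of the toggle.

>>> {"op": "send_rows", "data": {
  "series": [
    {"dx": -0.7, "dy": 0, "dz": 0.5, "ax": 0, "ay": 0, "az": 0, "hand": 1},
    {"dx": -1.4, "dy": 0.1, "dz": 0.9, "ax": 0, "ay": 0, "az": 0, "hand": 1},
    {"dx": -2.0, "dy": 0.1, "dz": 1.4, "ax": 0, "ay": 0, "az": 0, "hand": 1},
    {"dx": -2.7, "dy": 0.1, "dz": 1.9, "ax": 0, "ay": 0, "az": 0, "hand": 1},
    {"dx": -2.7, "dy": 0.1, "dz": 1.9, "ax": 0, "ay": 0, "az": 0, "hand": 1}
  ]
}}

```text
clock: 11.1
eef_pos: [506.1, -461.8, 71.0]
tool_rot: [3.141, -0.979, 0.401]
force: [-7.1, -0.7, 2.3]
width: 0.2
gripper_force: 0.1
```

```bash
python3 ang.py|sed '2,7d';python3 -c "
from h import *
rel([540,-449.5,75],34,.4)"
```

```text
[ 1.39  1.08 -0.44  1.72 -1.06  0.7   0.94] [-8.5  0.7  3. ]
{294: [291], 297: [291], 300: [291], 303: [292], 306: [292], 309: [292], 312: [292], 315: [293], 318: [293], 321: [294], 324: [293], 327: [294]}
d [2.27 0.19 2.78] a [-0.    -0.002  0.001]
```

The lip caught on the step again, because at a small guard angle it cannot climb. Fix: a shallow slant (20°) with the guard held high, pushing the toggle with the lower part of the finger end. Checking reach, then retreating.

Run:
```python
from b0 import *
h=hi.copy();h[4]=.9
q0=read_state()["qpos"]
for pos in([476,-474,72],[503,-464,100],[552,-446,93]):
  for sl in(15,20):
    for yaw in(.35,.45):
      b=ikd(pos,sl,yaw,q0,lo,h)
      print(pos,sl,yaw,round(b.cost,4),b.x.round(2) if b.cost<1e-4 else "-")
rel([474,-475,73],20,.4)
```

```text
[476, -474, 72] 15 0.35 0.0 [ 1.66  1.32 -0.67  1.69 -1.    0.78  2.82]
[476, -474, 72] 15 0.45 0.0 [ 1.55  1.29 -0.51  1.59 -1.    0.98  2.26]
[476, -474, 72] 20 0.35 0.0 [ 1.63  1.26 -0.64  1.71 -1.    0.73  2.74]
[476, -474, 72] 20 0.45 0.0 [ 1.52  1.23 -0.48  1.62 -1.    0.93  2.19]
[503, -464, 100] 15 0.35 0.0 [ 1.65  1.3  -0.74  1.71 -1.    0.72 -0.47]
[503, -464, 100] 15 0.45 0.0 [ 1.55  1.26 -0.58  1.62 -1.    0.92  1.9 ]
[503, -464, 100] 20 0.35 0.0 [ 1.62  1.24 -0.71  1.73 -1.    0.67 -0.56]
[503, -464, 100] 20 0.45 0.0 [ 1.51  1.19 -0.54  1.64 -1.    0.88  2.02]
[552, -446, 93] 15 0.35 0.0 [ 1.61  1.35 -0.83  1.71 -1.    0.6  -0.38]
[552, -446, 93] 15 0.45 0.0 [ 1.51  1.3  -0.66  1.61 -1.    0.82 -0.24]
[552, -446, 93] 20 0.35 0.0 [ 1.58  1.29 -0.8   1.72 -1.    0.56 -0.41]
[552, -446, 93] 20 0.45 0.0 [ 1.48  1.23 -0.62  1.63 -1.    0.78  0.59]
d [-1.84 -0.04 -2.98] a [-0.     0.243  0.001]
```

>>> {"op": "send_rows", "data": {
  "series": [
    {"dx": -0.8, "dy": 0, "dz": -1.2, "ax": 0, "ay": 0, "az": 0, "hand": 1},
    {"dx": -1.8, "dy": 0, "dz": -2.7, "ax": 0, "ay": 0.05, "az": 0, "hand": 1},
    {"dx": -1.8, "dy": 0, "dz": -3.0, "ax": 0, "ay": 0.15, "az": 0, "hand": 1},
    {"dx": -1.8, "dy": 0, "dz": -3.0, "ax": 0, "ay": 0.243, "az": 0, "hand": 1},
    {"dx": -1.8, "dy": 0, "dz": -3.0, "ax": 0, "ay": 0.243, "az": 0, "hand": 1}
  ]
}}

```text
clock: 11.65
eef_pos: [473.2, -476.7, 71.1]
tool_rot: [-3.136, -1.224, 0.391]
force: [-0.4, -0.3, -0.8]
width: 0.1
gripper_force: 0.0
```

```bash
python3 ang.py|sed '2,7d';python3 -c "
from h import *
rel([498,-466,74],20,.4);rel([498,-466,106],20,.4)"
```

```text
[ 1.56  1.23 -0.52  1.66 -1.04  0.87  1.06] [ 1.1 -0.   0.3]
{294: [292], 297: [292], 300: [292], 303: [293], 306: [293], 309: [293], 312: [293], 315: [293], 318: [293], 321: [293], 324: [293], 327: [294]}
d [ 0.9  -0.03  2.35] a [ 0.001 -0.002 -0.   ]
d [ 3.91 -0.03  1.26] a [ 0.001 -0.002 -0.   ]
```

>>> {"op": "send_rows", "data": {
  "series": [
    {"dx": 0.4, "dy": 0, "dz": 1.2, "ax": 0, "ay": 0, "az": 0, "hand": 1},
    {"dx": 0.9, "dy": 0, "dz": 2.3, "ax": 0, "ay": 0, "az": 0, "hand": 1},
    {"dx": 1.6, "dy": 0, "dz": 2.0, "ax": 0, "ay": 0, "az": 0, "hand": 1},
    {"dx": 2.4, "dy": 0, "dz": 1.8, "ax": 0, "ay": 0, "az": 0, "hand": 1},
    {"dx": 3.2, "dy": 0, "dz": 1.5, "ax": 0, "ay": 0, "az": 0, "hand": 1},
    {"dx": 3.9, "dy": 0, "dz": 1.3, "ax": 0, "ay": 0, "az": 0, "hand": 1},
    {"dx": 3.9, "dy": 0, "dz": 1.3, "ax": 0, "ay": 0, "az": 0, "hand": 1},
    {"dx": 3.9, "dy": 0, "dz": 1.3, "ax": 0, "ay": 0, "az": 0, "hand": 1}
  ]
}}

```text
clock: 12.5
eef_pos: [499.9, -465.6, 108.5]
tool_rot: [3.128, -1.224, 0.414]
force: [-0.4, -0.9, -0.2]
width: 0.0
gripper_force: 0.1
```

```bash
python3 ang.py|sed '2,7d';python3 -c "
from h import *
s=read_state();print(s['eef_pos'])
rel([520,-457,100],20,.4);rel([553,-444,94],20,.4)"
```

```text
[ 1.54  1.18 -0.57  1.69 -1.05  0.83  1.02] [-0.5  0.3 -0.6]
{294: [283], 297: [284], 300: [285], 303: [286], 306: [287], 309: [288], 312: [289], 315: [290], 318: [291], 321: [292], 324: [293], 327: [294]}
[ 499.72930709 -465.47231356  108.05445436]
d [-0.01  0.01  2.34] a [-0.    -0.002  0.004]
d [0.63 0.1  5.88] a [-0.    -0.002  0.004]
```

>>> {"op": "send_rows", "data": {
  "series": [
    {"dx": 0, "dy": 0, "dz": 0.5, "ax": 0, "ay": 0, "az": 0, "hand": 1},
    {"dx": 0, "dy": 0, "dz": 1.0, "ax": 0, "ay": 0, "az": 0, "hand": 1},
    {"dx": 0, "dy": 0, "dz": 1.5, "ax": 0, "ay": 0, "az": 0, "hand": 1},
    {"dx": 0, "dy": 0, "dz": 2.0, "ax": 0, "ay": 0, "az": 0, "hand": 1},
    {"dx": 0, "dy": 0, "dz": 2.0, "ax": 0, "ay": 0, "az": 0, "hand": 1}
  ]
}}

```text
clock: 13.05
eef_pos: [518.3, -456.8, 101.4]
tool_rot: [3.132, -1.226, 0.412]
force: [0.1, 0.6, 0.8]
width: -0.4
gripper_force: 0.1
```

```bash
python3 ang.py|sed '2,7d';python3 -c "
from h import *
s=read_state();print(s['eef_pos'])
rel([553,-444,95],20,.4)"
```

```text
[ 1.53  1.2  -0.6   1.69 -1.06  0.78  1.03] [-0.1 -0.1 -0.2]
{294: [283], 297: [284], 300: [285], 303: [286], 306: [287], 309: [288], 312: [289], 315: [290], 318: [291], 321: [292], 324: [293], 327: [294]}
[ 517.95218186 -457.2233304   101.47032057]
d [0.66 0.16 3.74] a [-0.001 -0.004  0.004]
```

>>> {"op": "send_rows", "data": {
  "series": [
    {"dx": -0.1, "dy": 0, "dz": 0.5, "ax": 0, "ay": 0, "az": 0, "hand": 1},
    {"dx": -0.2, "dy": 0, "dz": 1.0, "ax": 0, "ay": 0, "az": 0, "hand": 1},
    {"dx": -0.2, "dy": 0, "dz": 1.4, "ax": 0, "ay": 0, "az": 0, "hand": 1},
    {"dx": -0.2, "dy": 0, "dz": 1.4, "ax": 0, "ay": 0, "az": 0, "hand": 1}
  ]
}}

```text
clock: 13.5
eef_pos: [530.6, -454.4, 97.7]
tool_rot: [3.123, -1.229, 0.417]
force: [-1.7, -3.4, 6.8]
width: 0.2
gripper_force: 3.4
```

```bash
python3 ang.py|sed '2,7d';python3 -c "
from h import *
s=read_state();print(s['eef_pos'])
rel([553,-444,94],20,.4)"
```

```text
[ 1.52  1.22 -0.62  1.69 -1.06  0.76  1.03] [-2.  -3.3  6.4]
{294: [287], 297: [282], 300: [284], 303: [285], 306: [286], 309: [287], 312: [288], 315: [290], 318: [291], 321: [292], 324: [293], 327: [294]}
[ 530.41926423 -454.47786219   97.62011692]
d [ 0.49 -0.09  2.47] a [ 0.002 -0.007  0.006]
```

The lower finger edge is sitting on the toggle's top (force +6.4 N up). Backing off, going lower, then pushing.

>>> {"op": "send_rows", "data": {
  "series": [
    {"dx": 0, "dy": 0, "dz": -0.9, "ax": 0, "ay": 0, "az": 0, "hand": 1},
    {"dx": 0, "dy": 0, "dz": -1.8, "ax": 0, "ay": 0, "az": 0, "hand": 1},
    {"dx": -0.4, "dy": 0, "dz": -1.8, "ax": 0, "ay": 0, "az": 0, "hand": 1},
    {"dx": -0.8, "dy": 0, "dz": -1.7, "ax": 0, "ay": 0, "az": 0, "hand": 1},
    {"dx": -0.8, "dy": 0, "dz": -1.7, "ax": 0, "ay": 0, "az": 0, "hand": 1}
  ]
}}

```text
clock: 14.05
eef_pos: [511.3, -460.1, 91.9]
tool_rot: [3.134, -1.224, 0.408]
force: [1.0, 0.3, -1.0]
width: 0.0
gripper_force: 0.1
```

```bash
python3 ang.py|sed '2,7d';python3 -c "
from h import *
s=read_state();print(s['eef_pos'])
rel([514,-461,91],20,.4)
rel([525,-456,91],20,.4)
rel([550,-446,91],20,.4)"
```

```text
[ 1.54  1.22 -0.6   1.68 -1.04  0.78  1.03] [ 0.2 -1.3 -0.3]
{294: [287], 297: [288], 300: [288], 303: [289], 306: [290], 309: [290], 312: [291], 315: [291], 318: [292], 321: [293], 324: [294], 327: [294]}
[ 511.65116111 -459.89274618   92.40459091]
d [-0.07  0.19  0.21] a [-0.001 -0.003  0.003]
d [0.34 0.16 1.35] a [-0.001 -0.003  0.003]
d [1.25 0.22 3.88] a [-0.001 -0.003  0.003]
```

>>> {"op": "send_rows", "data": {
  "series": [
    {"dx": 0.0, "dy": 0.1, "dz": 0.4, "ax": 0, "ay": 0, "az": 0, "hand": 1},
    {"dx": 0.2, "dy": 0.1, "dz": 0.9, "ax": 0, "ay": 0, "az": 0, "hand": 1},
    {"dx": 0.4, "dy": 0.2, "dz": 1.4, "ax": 0, "ay": 0, "az": 0, "hand": 1},
    {"dx": 0.6, "dy": 0.2, "dz": 2.0, "ax": 0, "ay": 0, "az": 0, "hand": 1},
    {"dx": 0.6, "dy": 0.2, "dz": 2.0, "ax": 0, "ay": 0, "az": 0, "hand": 1}
  ]
}}

```text
clock: 14.6
eef_pos: [533.0, -452.9, 92.7]
tool_rot: [3.129, -1.226, 0.415]
force: [0.6, -0.2, 0.8]
width: 0.0
gripper_force: 0.0
```

```bash
python3 ang.py|sed '2,7d';python3 -c "
from h import *
s=read_state();print(s['eef_pos'])
rel([550,-446,91],20,.4)"
```

```text
[ 1.52  1.23 -0.63  1.68 -1.05  0.75  1.02] [0.2 0.4 0.9]
{294: [283], 297: [284], 300: [285], 303: [286], 306: [287], 309: [288], 312: [289], 315: [290], 318: [291], 321: [292], 324: [293], 327: [294]}
[ 532.41747425 -453.00780335   92.2976127 ]
d [0.52 0.05 1.82] a [-0.002 -0.004  0.005]
```

>>> {"op": "send_rows", "data": {
  "series": [
    {"dx": 0.15, "dy": 0, "dz": 0.5, "ax": 0, "ay": 0, "az": 0, "hand": 1},
    {"dx": 0.3, "dy": 0, "dz": 1.0, "ax": 0, "ay": 0, "az": 0, "hand": 1},
    {"dx": 0.4, "dy": 0, "dz": 1.4, "ax": 0, "ay": 0, "az": 0, "hand": 1},
    {"dx": 0.5, "dy": 0, "dz": 1.8, "ax": 0, "ay": 0, "az": 0, "hand": 1},
    {"dx": 0.5, "dy": 0, "dz": 1.8, "ax": 0, "ay": 0, "az": 0, "hand": 1}
  ]
}}

```text
clock: 15.15
eef_pos: [542.1, -450.5, 91.3]
tool_rot: [3.127, -1.224, 0.412]
force: [-44.7, -3.7, 23.4]
width: 0.2
gripper_force: 23.9
```

```bash
python3 ang.py|sed '2,7d';python3 -c "
from h import *
s=read_state();print(s['eef_pos'])
rel([556,-444,91],20,.4)"
```

```text
[ 1.52  1.24 -0.65  1.68 -1.05  0.72  1.02] [-45.4  -3.3  22.8]
{294: [284], 297: [283], 300: [284], 303: [285], 306: [286], 309: [288], 312: [288], 315: [290], 318: [291], 321: [292], 324: [293], 327: [294]}
[ 542.02990738 -450.56408808   91.30637912]
d [ 0.5  -0.06  1.46] a [ 0.003 -0.002  0.004]
```

About 45 N on the finger, with pad force too: either the toggle's stop or the lip. I'll back off, raise, and try passing over the toggle to tell which.

>>> {"op": "send_rows", "data": {
  "series": [
    {"dx": -0.2, "dy": 0, "dz": -0.7, "ax": 0, "ay": 0, "az": 0, "hand": 1},
    {"dx": -0.3, "dy": 0, "dz": -1.4, "ax": 0, "ay": 0, "az": 0, "hand": 1},
    {"dx": -0.3, "dy": 0, "dz": -1.4, "ax": 0, "ay": 0, "az": 0, "hand": 1}
  ]
}}

```text
clock: 15.5
eef_pos: [535.4, -453.0, 92.4]
tool_rot: [3.129, -1.224, 0.412]
force: [-0.5, -0.3, -0.4]
width: -0.1
gripper_force: 0.0
```

```bash
python3 ang.py|sed '2,7d';python3 - <<'E'
from h import *
s=read_state();print(s['eef_pos'])
rel([534,-452,101],20,.4);rel([546,-447,101],20,.4)
S=get_image("side");W=get_image("top")
a=cv2.resize(S["pixels"][280:340,280:350,::-1],None,fx=8,fy=8,interpolation=cv2.INTER_CUBIC)
cv2.imwrite("pics/s7.png",a)
E
```

```text
[ 1.52  1.24 -0.65  1.68 -1.04  0.73  1.01] [-0.2 -0.2  0.4]
{294: [283], 297: [284], 300: [285], 303: [286], 306: [287], 309: [288], 312: [289], 315: [290], 318: [291], 321: [292], 324: [293], 327: [294]}
[ 536.03597028 -452.29741112   92.52886394]
d [ 0.74 -0.1  -0.45] a [-0.    -0.003  0.004]
d [ 1.18 -0.09  0.77] a [-0.    -0.003  0.004]
```

View pics/s7.png

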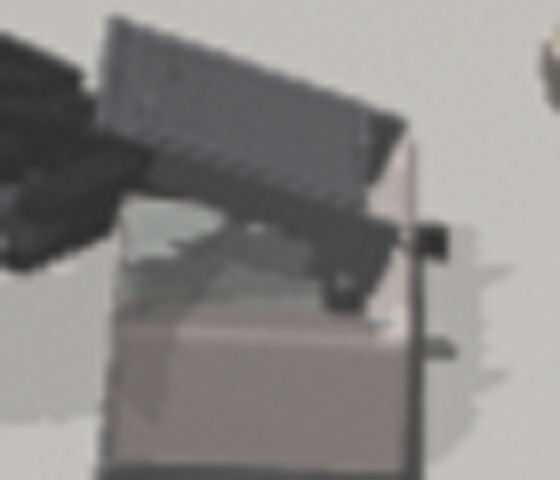

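The picture shows the guard well up and resting on the finger; its cheek hides the toggle. Now the probe over the toggle.

>>> {"op": "send_rows", "data": {
  "series": [
    {"dx": 0.4, "dy": 0, "dz": -0.2, "ax": 0, "ay": 0, "az": 0, "hand": 1},
    {"dx": 0.8, "dy": 0, "dz": -0.4, "ax": 0, "ay": 0, "az": 0, "hand": 1},
    {"dx": 0.9, "dy": 0, "dz": 0.0, "ax": 0, "ay": 0, "az": 0, "hand": 1},
    {"dx": 1.1, "dy": 0, "dz": 0.4, "ax": 0, "ay": 0, "az": 0, "hand": 1},
    {"dx": 1.2, "dy": 0, "dz": 0.8, "ax": 0, "ay": 0, "az": 0, "hand": 1},
    {"dx": 1.2, "dy": 0, "dz": 0.8, "ax": 0, "ay": 0, "az": 0, "hand": 1}
  ]
}}

```text
clock: 16.25
eef_pos: [547.1, -446.9, 101.6]
tool_rot: [3.131, -1.226, 0.414]
force: [-1.2, 0.1, 0.5]
width: -0.0
gripper_force: 0.8
```

```bash
python3 ang.py|sed '2,7d';python3 -c "
from h import *
print(read_state()['eef_pos'])"
```

```text
[ 1.51  1.23 -0.67  1.69 -1.04  0.71  1.  ] [-0.3  0.6  0.9]
{294: [285], 297: [287], 300: [279], 303: [281], 306: [282], 309: [284], 312: [286], 315: [287], 318: [289], 321: [291], 324: [292], 327: [294]}
[ 546.77894331 -447.08372163  101.34981734]
```

>>> {"op": "send_rows", "data": {
  "series": [
    {"dx": 0.1, "dy": 0, "dz": 0.3, "ax": 0, "ay": 0, "az": 0, "hand": 1},
    {"dx": 0.2, "dy": 0, "dz": 0.6, "ax": 0, "ay": 0, "az": 0, "hand": 1},
    {"dx": 0.2, "dy": 0, "dz": 0.8, "ax": 0, "ay": 0, "az": 0, "hand": 1},
    {"dx": 0.2, "dy": 0, "dz": 0.8, "ax": 0, "ay": 0, "az": 0, "hand": 1}
  ]
}}

```text
clock: 16.7
eef_pos: [554.1, -444.6, 100.2]
tool_rot: [3.13, -1.225, 0.412]
force: [0.1, 0.3, 0.2]
width: 0.3
gripper_force: 0.0
```

```bash
python3 ang.py|sed '2,7d';python3 -c "
from h import *
print(read_state()['eef_pos'])"
```

```text
[ 1.51  1.23 -0.68  1.68 -1.05  0.69  1.  ] [-0.9 -0.3 -0. ]
{294: [284], 297: [285], 300: [288], 303: [281], 306: [276], 309: [278], 312: [281], 315: [283], 318: [286], 321: [288], 324: [291], 327: [293]}
[ 554.08241327 -444.57716021  100.01618   ]
```

It passes freely at 554 with no force, so the earlier stop was the toggle's own end stop (pad force also showed). One more moderate confirming push with the guard up.

>>> {"op": "send_rows", "data": {
  "series": [
    {"dx": -0.4, "dy": 0, "dz": -1.1, "ax": 0, "ay": 0, "az": 0, "hand": 1},
    {"dx": -0.8, "dy": 0, "dz": -2.2, "ax": 0, "ay": 0, "az": 0, "hand": 1},
    {"dx": -1.2, "dy": 0, "dz": -2.1, "ax": 0, "ay": 0, "az": 0, "hand": 1},
    {"dx": -1.65, "dy": 0, "dz": -1.9, "ax": 0, "ay": 0, "az": 0, "hand": 1},
    {"dx": -1.65, "dy": 0, "dz": -1.9, "ax": 0, "ay": 0, "az": 0, "hand": 1},
    {"dx": -1.45, "dy": 0, "dz": -1.3, "ax": 0, "ay": 0, "az": 0, "hand": 1},
    {"dx": -1.25, "dy": 0, "dz": -0.8, "ax": 0, "ay": 0, "az": 0, "hand": 1},
    {"dx": -1.25, "dy": 0, "dz": -0.8, "ax": 0, "ay": 0, "az": 0, "hand": 1},
    {"dx": -1.25, "dy": 0, "dz": -0.8, "ax": 0, "ay": 0, "az": 0, "hand": 1}
  ]
}}

```text
clock: 17.65
eef_pos: [541.4, -450.4, 92.2]
tool_rot: [3.127, -1.225, 0.414]
force: [-18.1, -2.1, 9.6]
width: -0.0
gripper_force: 9.7
```

```bash
python3 ang.py|sed '2,7d';python3 -c "
from h import *
print(read_state()['eef_pos'],read_state()['gripper_force'])"
```

```text
[ 1.53  1.24 -0.67  1.68 -1.03  0.71  1.  ] [-18.8  -1.9   9. ]
{294: [285], 297: [283], 300: [284], 303: [285], 306: [286], 309: [287], 312: [289], 315: [289], 318: [291], 321: [292], 324: [293], 327: [294]}
[ 541.42908593 -450.40874537   92.20351248] 9.69303603284061
```

The force direction (−18.8, 0, +9) matches the face of the toggle leaning fully back, and the stop is at the same place. The toggle is on. Withdrawing straight back.

>>> {"op": "send_rows", "data": {
  "series": [
    {"dx": -0.3, "dy": 0, "dz": -1.0, "ax": 0, "ay": 0, "az": 0, "hand": 1},
    {"dx": -0.7, "dy": 0, "dz": -2.0, "ax": 0, "ay": 0, "az": 0, "hand": 1},
    {"dx": -1.2, "dy": 0, "dz": -2.9, "ax": 0, "ay": 0, "az": 0, "hand": 1},
    {"dx": -1.9, "dy": 0, "dz": -3.7, "ax": 0, "ay": 0, "az": 0, "hand": 1},
    {"dx": -2.6, "dy": 0, "dz": -4.6, "ax": 0, "ay": 0, "az": 0, "hand": 1},
    {"dx": -3.2, "dy": 0, "dz": -5.6, "ax": 0, "ay": 0, "az": 0, "hand": 1},
    {"dx": -3.7, "dy": 0, "dz": -6.6, "ax": 0, "ay": 0, "az": 0, "hand": 1},
    {"dx": -4.3, "dy": 0, "dz": -7.8, "ax": 0, "ay": 0, "az": 0, "hand": 1},
    {"dx": -4.3, "dy": 0, "dz": -9.8, "ax": 0, "ay": 0, "az": 0, "hand": 1},
    {"dx": -4.3, "dy": 0, "dz": -9.8, "ax": 0, "ay": 0, "az": 0, "hand": 1}
  ]
}}

```text
clock: 18.7
eef_pos: [442.3, -493.9, 83.5]
tool_rot: [3.127, -1.222, 0.412]
force: [-0.7, -1.2, -0.1]
width: 0.1
gripper_force: 0.0
```

```bash
python3 ang.py|sed '3,7d'
python3 - <<'E'
from h import *
a=cv2.imread("pics/side0.png")[:,:,::-1].astype(int);S=get_image("side")["pixels"].astype(int)
d=np.abs(a-S).max(2)
print("flap diff",d[288:312,288:322].mean(), "vial",d[340:372,300:330].mean(),"bystanders",d[280:312,345:372].mean())
print(read_state()["eef_pos"])
E
```

```text
[ 1.64  1.23 -0.58  1.65 -0.91  0.86  0.97] [0.9 0.  0.6]
0 [[288.6, 291.2], [305.7, 291.8], [317.4, 292.2]]
{294: [292], 297: [292], 300: [292], 303: [293], 306: [293], 309: [293], 312: [293], 315: [293], 318: [293], 321: [293], 324: [293], 327: [294]}
flap diff 3.2855392156862746 vial 1.3375 bystanders 1.306712962962963
[ 444.78520074 -491.35513771   84.22283768]
```

```bash
python3 -c "
from cell import *
print(finish_job())"
```

```text
the job is handed in; nothing more can be done
None
```

I handed the job in with the lamp box's guard shut and the loose things by the box unmoved. The toggle should be fully back; contact forces point to that, but the guard hid it, so I never saw it.

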